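Unload the cup stand and nest the turned cups

ROBOT

A 7-joint arm with a two-finger parallel gripper is mounted at the origin on the work surface. World frame = base frame: x ahead of the robot, y to its left, z up, the work surface at z = 0. Lengths are in m, angles in rad, forces in N, time in s.
With the tool pointing down it reaches from about 0.425 to 0.95 m from the base axis. Payload 4.7 kg.
Tool frame: the origin (TCP) lies midway between the tips of the shut fingers; the grasp point (between the pads) lies 19 mm behind it; z points along the fingers, y is the line along which they close (so a half turn about z gives the same grasp; the last joint's range is limited). The gripper opens to 87 mm and grips with 3 to 60 N. Pads are 19 mm wide; open, the fingers measure 117 mm over their backs; the gripper's body (75 mm by 190 mm) begins 51 mm behind the grasp point.
Start: joints at [1.162, 0.469, -0.049, 1.532, 0.024, 1.141, -0.082], TCP at [0.25, -0.627, 0.223] pointing down, gripper open.
Joint ranges: [-2.59, 2.59], [-0.33, 1.99], [-1.39, 1.29], [0.1, 2.45], [-1.04, 4.18], [0.21, 1.99], [-2.66, 2.66]. Speed limits (rad/s): [2.57, 2.57, 3.14, 3.14, 3.14, 3.14, 3.14].

INTERFACE

Orientations are given as a unit quaternion [w, x, y, z].
In Python, from cell import bot gives the robot as it stands.
- The arm moves only by the shell command python3 -m handwheel 'ROWS'. ROWS is JSON, a list of rows, each a list of 3 entries, a list of its own where there are three numbers: the turn, a rotation vector about the tool's x, y, z in degrees, then the shift along the tool's x, y, z in mm, then the finger opening in mm, from 0 to 87. A call has 1 to 12 rows; each row shifts and turns the commanded pose from where the row before left it, along the tool's axes as they then stand; what a row does not reach is not made up. A row lasts 1/10 s, in which the tool goes at most 50 mm and 8.59 degrees, less where a joint would pass 70% of its speed; a pose out of reach is approached as far as the arm can. A call is refused whole if a number of a shift passes 50 or a number of a turn 8.59, either way. A call with a gripper value outside its range is refused whole. The fingers move at their own pace and stop on an object; the grip force is fixed at half the most. Time passes only in rows, so rows that do not move let the fingers close. It gives the time, the measured TCP pose, the force, the opening and the grip force at its end, in the units of the state.
- bot.observe(): the state, without advancing time (a new reading comes with each control period).
- bot.camera(name): name is "scene" or "top" or "wrist"; returns a dict with "image" (420x560x3 uint8, blue, green, red), "K" (3x3 intrinsics, pixels), "extrinsics" (4x4, takes a point from camera to world coordinates). Camera axes: x right, y up, looking along -z (the intrinsics and any distortion apply to the point x, -y, -z); pixel columns grow to the right and rows downward; lengths in m; the calibration is good to about 2 mm. A picture is of the moment at which its call begins. There is no depth.
- bot.close_job(): hands the job in; it is judged then, once.
The state is a dict: "clock": time; "q": joint angles; "qd": joint speeds; "effort": joint torques, N m; "tool_pos": TCP position; "ee_rot": TCP orientation; "force": force on the tool from outside, world axes, zero at the start; "moment": the same for the moment, N m; "finger_gap": finger opening in m; "gripper_force": force on a finger pad.
Only numpy, scipy, OpenCV 4.12 (cv2) and the standard library are available. Lean on these libraries where they do the work, as an engineer would, in place of code of your own. Each camera call takes 0.05 s, during which the arm holds its last target. There are 200 camera calls.

TASK

Lift the retaining bar out of the two brackets of the carrying stand and lay it down on the bench. Take out all the turned cups and nest them upright inside one another in size order, the largest outermost, in a single nest standing wholly on the cork mat, each fully down. When that is done, lay the bar back into both brackets, lying level with its two ends sticking out about equally, and leave the jar, gear and air cylinder where they are.

Things in the scene. Friction and masses are not known exactly. Their poses are not given: they have to be found in the camera images.
- stand: Fixed low plywood stand, 80 x 400 mm, long along its y; origin under its centre. Five equal bays, 60 mm square, at y = -132, -66, 0, 66, 132 mm: floor 10 mm above the bench, wooden lips round them to 15 mm. At y = -180 and 180 mm a dark steel bracket, 8 mm thick in y, 44 mm wide in x, with a U slot open upwards (see the bracket points).
- bracket_a (a point): Bottom centre of the slot of the stand's bracket at y = -180 mm, 64 mm above the bench. The slot is 24 mm wide along the stand's x, 18 mm deep: its prongs end 82 mm above the bench.
- bracket_b (a point): The same in the bracket at y = +180 mm.
- bar: Straight square metal bar, 16 x 16 x 400 mm, 0.28 kg, long along its y; origin at its very middle. At first it lies loose in both slots across the cups, 2 mm above their rims, origin 72 mm above the bench; it lifts straight up. On the bench its origin is 8 mm up. Its four sides are alike.
- mat: Flat square cork mat, 160 x 160 x 4 mm, fixed to the bench; origin at the centre of its underside, so its top is 4 mm above its origin.
- cup62: Turned aluminium cup, rim 62 mm outside, narrowing evenly to 56 mm at the foot, 52 mm high, wall 3 mm, floor 16 mm thick, 170 g; origin at the centre of its underside, z up. At first upright in a bay. In a larger cup it rests on that cup's floor, 16 mm above that cup's origin, so its top 16 mm stands clear of that rim. May be absent.
- cup53: Turned aluminium cup, rim 53 mm outside, narrowing evenly to 47 mm at the foot, 52 mm high, wall 3 mm, floor 16 mm thick, 130 g; origin at the centre of its underside, z up. At first upright in a bay. In a larger cup it rests on that cup's floor, 16 mm above that cup's origin, so its top 16 mm stands clear of that rim. May be absent.
- cup44: Turned aluminium cup, rim 44 mm outside, narrowing evenly to 38 mm at the foot, 52 mm high, wall 3 mm, floor 16 mm thick, 100 g; origin at the centre of its underside, z up. At first upright in a bay. In a larger cup it rests on that cup's floor, 16 mm above that cup's origin, so its top 16 mm stands clear of that rim. May be absent.
- cup35: Turned aluminium cup, rim 35 mm outside, narrowing evenly to 29 mm at the foot, 52 mm high, wall 3 mm, floor 16 mm thick, 70 g; origin at the centre of its underside, z up. At first upright in a bay. In a larger cup it rests on that cup's floor, 16 mm above that cup's origin, so its top 16 mm stands clear of that rim. May be absent.
- cup26: Turned aluminium cup, rim 26 mm outside, narrowing evenly to 20 mm at the foot, 52 mm high, wall 3 mm, floor 16 mm thick, 45 g; origin at the centre of its underside, z up. At first upright in a bay. In a larger cup it rests on that cup's floor, 16 mm above that cup's origin, so its top 16 mm stands clear of that rim. May be absent.
- jar: Bystander: closed glass jar with white lid, 68 mm across, 85 mm tall; origin at its underside.
- gear: Bystander: red plastic gear lying flat, about 72 mm across, 22 mm tall with its hub; origin at its underside.
- air_cylinder: Bystander: small pneumatic cylinder lying on the bench, about 185 x 30 x 42 mm; long along its x, origin at its underside.
Things that resemble listed ones, but are neither listed nor needed, are in the scene too. What is shaped like the cup53 but yellow is not meant.

How it is judged:
By the outcome, as a careful person would: the job done as asked, in the order asked, and still so for the second after the job is handed in, with the robot touching nothing.
Of cup62, cup53, cup44, cup35, cup26 only 3 to 5 are there at a start; the rules pass over those that are not, and their reading is None.
At some moment in a run one of cup62, cup53, bar may be knocked a few centimetres aside while the robot is not near it.
It also fails if it takes over 210 s, if anything falls off the work surface, if the arm or the gripper's body presses on something with over 40 N, if the wrist force passes 120 N, or if a joint passes its speed limit or range.

## Working session

There is one attempt and no reset: what is moved stays moved. The work goes in short steps, Python scripts to look and compute and a shell command to move; the robot and the scene stay as the last step left them, time stands still between calls to the robot, and variables do not carry over. Pictures are saved under pics/ and viewed, at most 14 in all, crops included, and the job is handed in when it is done.

```bash
ls; mkdir -p pics
cat > h.py <<'E'
import numpy as np, cv2
from cell import bot
from scipy.spatial.transform import Rotation as R
def snap(n,f):
    c=bot.camera(n); cv2.imwrite(f'pics/{f}.png',c['image']); np.savez(f'pics/{f}.npz',K=c['K'],E=c['extrinsics']); return c
def world(f,u,v,z):
    d=np.load(f'pics/{f}.npz');K,E=d['K'],d['E']
    p=np.linalg.solve(K,[u,v,1]); r=E[:3,:3]@[p[0],-p[1],-p[2]]; o=E[:3,3]
    return o+r*(z-o[2])/r[2]
def pix(f,p):
    d=np.load(f'pics/{f}.npz');K,E=d['K'],d['E']
    q=np.linalg.inv(E)@np.r_[p,1]; q=K@[q[0],-q[1],-q[2]]; return q[:2]/q[2]
def st():
    s=bot.observe(); q=s['ee_rot']; r=R.from_quat([q[1],q[2],q[3],q[0]])
    return s,np.array(s['tool_pos']),r
def show():
    s,p,r=st(); print('t',round(s['clock'],2),'p',np.round(p*1000,1),'\n',np.round(r.as_matrix(),3).tolist(),'F',np.round(s['force'],1),'gap',round(s['finger_gap']*1000,1),'gf',round(s['gripper_force'],1))
def go(x,y,z,yaw=None):
    """print shift mm in tool axes to world mm target, and turn; yaw = world angle (deg) of tool y line, tool down"""
    s,p,r=st(); print('shift',np.round(r.inv().apply(np.array([x,y,z])-p*1000),1))
    if yaw is not None:
        best=None
        for k in(0,180):
            a=np.radians(yaw+k); Y=np.array([np.cos(a),np.sin(a),0]);Z=np.array([0,0,-1.]);X=np.cross(Y,Z)
            v=(r.inv()*R.from_matrix(np.c_[X,Y,Z])).as_rotvec(degrees=True)
            if best is None or np.linalg.norm(v)<np.linalg.norm(best): best=v
        print('turn',np.round(best,2), 'q7',round(s['q'][6],2))
E
python3 - <<'E'
from h import *
show()
snap('top','top0');snap('scene','sc0')
E
```

```text
pics
t 0.0 p [ 250.  -626.3  221.5] 
 [[0.929, 0.371, -0.001], [0.371, -0.929, 0.002], [-0.0, -0.002, -1.0]] F [0.1 0.8 0.4] gap 86.9 gf 0.0
```

View pics/top0.png

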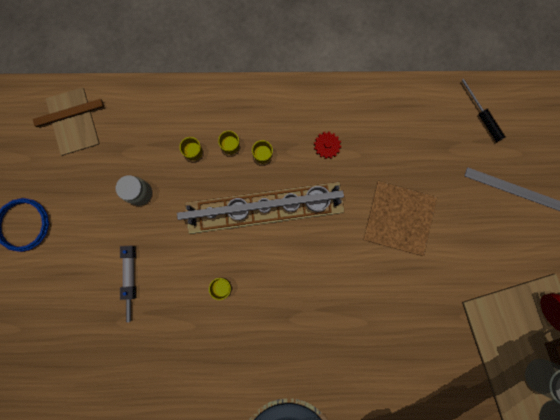

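View pics/sc0.png

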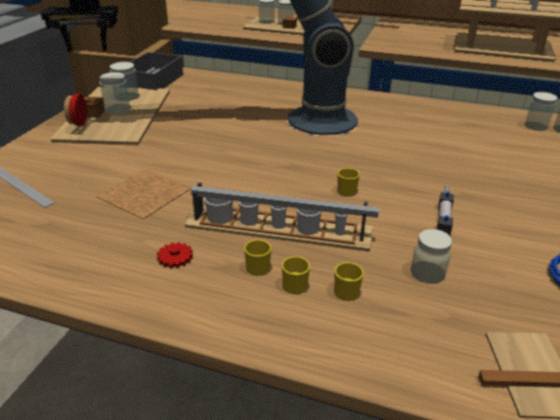

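Top view: the stand runs from (187,218) to (343,200), with the bar on it from (180,216) to (343,195). The mat is at (400,218), gear (327,145), jar (132,190) and air cylinder (128,280).

Possible mix-ups:
- **Cups:** yellow ones at (191,149), (229,142), (262,152) and (221,288). The ones I want are the grey ones in the stand.
- **Bar:** a flat grey strip at (515,190) and a brown stick at (68,112). The one I want is the grey bar lying in the brackets.

One close crop will check this.

Run:
```python
from h import *
a=cv2.imread('pics/top0.png')[170:250,165:365]; b=cv2.imread('pics/sc0.png')[170:250,180:380]
cv2.imwrite('pics/crop0.png',np.vstack([cv2.resize(a,None,fx=3.7,fy=3.7,interpolation=2),cv2.resize(b,None,fx=3.7,fy=3.7,interpolation=2)]))
for n,u,v,z in [('barL',180,216,.08),('barR',343,195,.08),('m1',380,182,.004),('m2',437,196,.004),('m3',423,254,.004),('m4',365,240,.004),('jar',129,188,.085),('gear',327,145,.02),('standTL',185,205,.015),('standBL',190,232,.015),('standTR',340,183,.015),('standBR',344,212,.015),('y1',221,288,.05),('cylT',129,247,.02),('cylB',129,320,.02)]:
    print(n,np.round(world('top0',u,v,z)*1000))
```

```text
barL [560. 249.  80.]
barR [ 605. -139.   80.]
m1 [ 649. -250.    4.]
m2 [ 610. -398.    4.]
m3 [ 461. -352.    4.]
m4 [ 499. -205.    4.]
jar [628. 370.  85.]
gear [ 745. -113.   20.]
standTL [594. 252.  15.]
standBL [525. 239.  15.]
standTR [ 646. -144.   15.]
standBR [ 571. -152.   15.]
y1 [388. 156.  50.]
cylT [490. 388.  20.]
cylB [313. 383.  20.]
```

View pics/crop0.png

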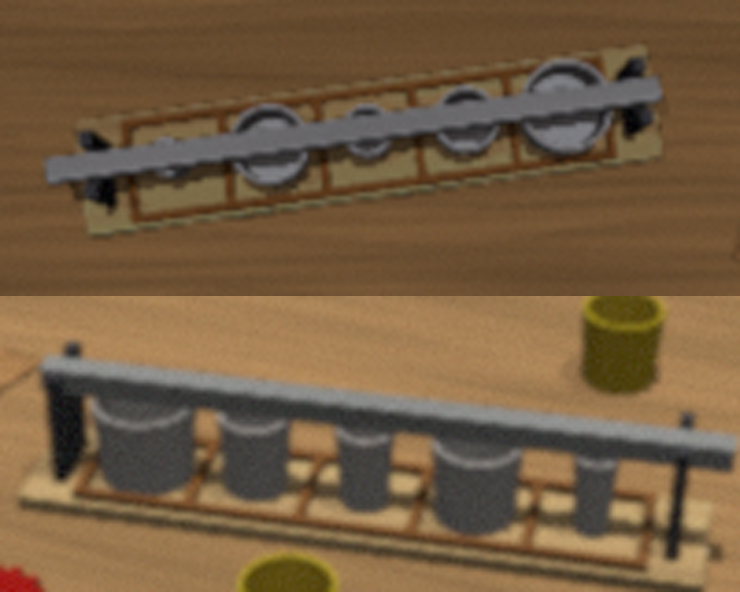

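The crop shows five grey cups under the bar. Left to right in the top view they are 26 (y+), 53, 35, 44 and 62 (y−). The bar sits in dark brackets at crop (97,175) and (635,95). Next I move above the stand.

Run:
```python
from h import *
go(583,52,300,6.6)
```

```text
shift [ 560.8 -506.7  -77.6]
turn [-9.000e-02 -6.000e-02 -7.484e+01] q7 -0.08
```

```bash
M='python3 -m handwheel'
$M '[[[0,0,0],[20,-18,-10],87],[[0,0,0],[40,-36,-10],87],[[0,0,0],[40,-36,-10],87],[[0,0,0],[40,-36,-10],87],[[0,0,0],[40,-36,-10],87],[[0,0,0],[40,-36,-10],87],[[0,0,0],[40,-36,-10],87],[[0,0,0],[40,-36,-5],87],[[0,0,0],[40,-36,0],87],[[0,0,0],[40,-36,0],87],[[0,0,0],[40,-36,0],87],[[0,0,0],[40,-36,0],87]]'
$M '[[[0,0,0],[40,-36,0],87],[[0,0,0],[40,-36,0],87],[[0,0,0],[20,-18,0],87],[[0,0,-8.5],[0,0,0],87],[[0,0,-8.5],[0,0,0],87],[[0,0,-8.5],[0,0,0],87],[[0,0,-8.5],[0,0,0],87],[[0,0,-8.5],[0,0,0],87],[[0,0,-8.5],[0,0,0],87],[[0,0,-8.5],[0,0,0],87],[[0,0,-8.5],[0,0,0],87]]'
python3 - <<'E'
from h import *
show(); go(583,52,300,6.6); snap('wrist','w1')
E
```

```text
clock: 1.3
tool_pos: [0.5034, -0.1124, 0.2919]
ee_rot: [0.0, 0.982, 0.189, -0.0]
force: [1.0, -0.3, -0.7]
finger_gap: 0.0867
gripper_force: 0.0
clock: 2.4
tool_pos: [0.5589, -0.0005, 0.2915]
ee_rot: [-0.0, 0.706, 0.708, -0.0]
force: [-0.3, -0.6, -0.7]
finger_gap: 0.0868
gripper_force: 0.0
t 2.4 p [ 5.589e+02 -5.000e-01  2.915e+02] 
 [[-0.002, 1.0, -0.001], [1.0, 0.002, -0.0], [-0.0, -0.001, -1.0]] F [-0.3 -0.6 -0.7] gap 86.8 gf 0.0
shift [52.5 24.2 -8.5]
turn [-0.05  0.01 -6.49] q7 -0.24
```

View pics/w1.png

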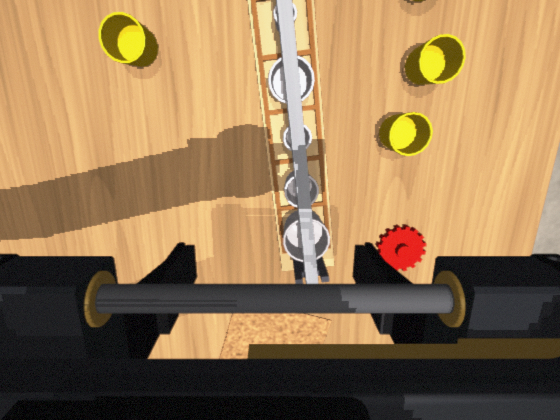

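The wrist view looks ahead along tool +x, which is now world +y. It shows the bar from (287,0) to (311,283) over the five cups. I go down to the bar's middle and grip with the tips just above the cup rims.

```bash
M='python3 -m handwheel'
$M '[[[0,0,-6.6],[0,0,0],87],[[0,0,0],[25,10,0],87],[[0,0,0],[25,10,0],87],[[0,0,0],[0,0,0],87]]' >/dev/null
python3 - <<'E'
from h import *
show(); go(582.5,54,66,6.6); snap('wrist','w2')
d=np.load('pics/w2.npz')
print(d['K'].tolist(),np.round(d['E'],3).tolist())
E
```

```text
t 2.85 p [573.5  56.  291.9] 
 [[-0.114, 0.993, -0.0], [0.993, 0.114, 0.003], [0.003, 0.0, -1.0]] F [-1.2  0.8 -0.4] gap 87.2 gf 0.0
shift [ -3.7   8.7 225.9]
turn [ 0.02 -0.17 -0.03] q7 -0.25
[[321.7942075245002, 0.0, 274.32298711553454], [0.0, 321.7942075245002, 208.43233692153595], [0.0, 0.0, 1.0]] [[0.993, -0.11, -0.032, 0.565], [0.115, 0.953, 0.28, 0.133], [-0.0, -0.282, 0.959, 0.454], [0.0, 0.0, 0.0, 1.0]]
```

```bash
M='python3 -m handwheel'
$M '[[[0,0,0],[-3.7,8.7,40],87],[[0,0,0],[0,0,40],87],[[0,0,0],[0,0,40],87],[[0,0,0],[0,0,40],87],[[0,0,0],[0,0,30],87],[[0,0,0],[0,0,20],87],[[0,0,0],[0,0,10],87],[[0,0,0],[0,0,0],87]]'
python3 - <<'E'
from h import *
show(); go(582.5,54,66,6.6); snap('scene','sc2')
cv2.imwrite('pics/sc2c.png',cv2.resize(cv2.imread('pics/sc2.png')[130:260,170:390],None,fx=3.5,fy=3.5,interpolation=2))
E
```

```text
clock: 3.7
tool_pos: [0.5818, 0.0477, 0.0707]
ee_rot: [-0.001, 0.667, 0.745, -0.001]
force: [0.2, -0.3, 0.8]
finger_gap: 0.0871
gripper_force: 0.0
t 3.7 p [581.8  47.7  70.7] 
 [[-0.109, 0.994, -0.003], [0.994, 0.109, -0.001], [-0.001, -0.003, -1.0]] F [ 0.2 -0.3  0.8] gap 87.1 gf 0.0
shift [6.2 1.4 4.7]
turn [-0.16  0.03 -0.34] q7 -0.4
```

View pics/sc2c.png

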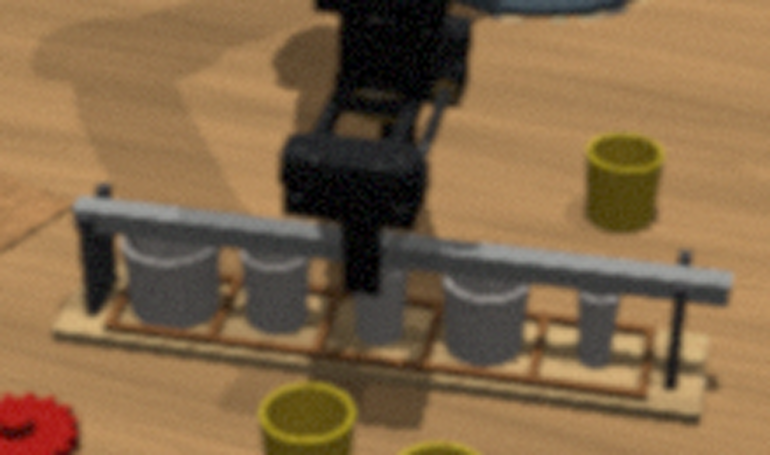

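The fingers straddle the bar at crop (362,265), near its middle. Now I close and lift.

```bash
M='python3 -m handwheel'
$M '[[[0,0,0],[5,0.5,4],87],[[0,0,0],[0,0,0],40],[[0,0,0],[0,0,0],0],[[0,0,0],[0,0,0],0],[[0,0,0],[0,0,0],0],[[0,0,0],[0,0,0],0],[[0,0,0],[0,0,0],0],[[0,0,0],[0,0,0],0]]'
$M '[[[0,0,0],[0,0,-10],0],[[0,0,0],[0,0,-20],0],[[0,0,0],[0,0,-20],0],[[0,0,0],[0,0,-20],0],[[0,0,0],[0,0,-10],0],[[0,0,0],[0,0,0],0],[[0,0,0],[0,0,0],0]]'
python3 - <<'E'
from h import *
show(); go(472,35,66,6.6); snap('top','top3');snap('scene','sc3')
a=cv2.imread('pics/top3.png')[150:270,165:365]; b=cv2.imread('pics/sc3.png')[110:250,180:380]
cv2.imwrite('pics/crop3.png',np.vstack([cv2.resize(a,None,fx=3,fy=2.2,interpolation=2),cv2.resize(b,None,fx=3,fy=2.2,interpolation=2)]))
E
```

```text
clock: 4.55
tool_pos: [0.5826, 0.0538, 0.068]
ee_rot: [0.0, 0.667, 0.745, 0.0]
force: [0.9, 0.0, 0.0]
finger_gap: 0.0392
gripper_force: 0.0
clock: 5.25
tool_pos: [0.5822, 0.0536, 0.1476]
ee_rot: [-0.0, 0.667, 0.745, -0.0]
force: [0.1, -0.1, -0.4]
finger_gap: 0.0005
gripper_force: 0.0
t 5.25 p [582.2  53.6 147.6] 
 [[-0.111, 0.994, -0.001], [0.994, 0.111, -0.0], [-0.0, -0.001, -1.0]] F [ 0.1 -0.1 -0.4] gap 0.5 gf 0.0
shift [  -6.3 -111.6   81.7]
turn [-0.03  0.02 -0.24] q7 -0.35
```

View pics/crop3.png

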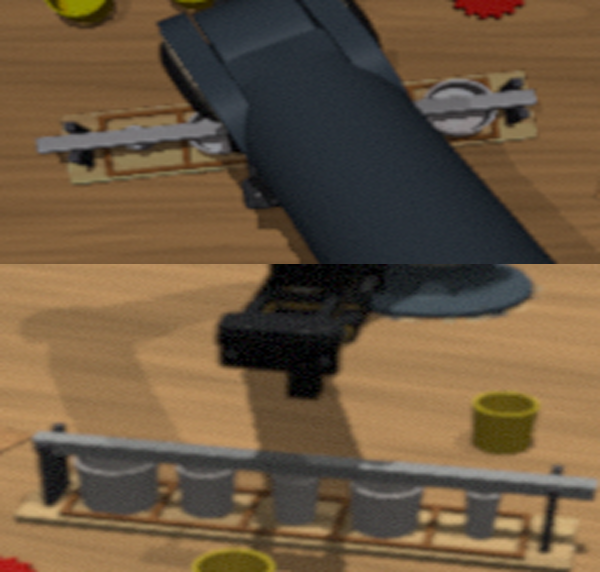

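The fingers hadn't finished closing (39 mm gap) when the lift began, and the bar is untouched. I reopen, go down again and wait longer.

```bash
M='python3 -m handwheel'
$M '[[[0,0,0],[0,0,0],50],[[0,0,0],[0,0,0],50],[[0,0,0],[0,0,0],50],[[0,0,0],[0,0,0],50],[[0,0,0],[0,0,0],50],[[0,0,0],[0,0,0],50],[[0,0,0],[0,0,0],50],[[0,0,0],[0,0,20],50],[[0,0,0],[0,0,30],50],[[0,0,0],[0,0,20],50],[[0,0,0],[0,0,11],50],[[0,0,0],[0,0,0],50]]'
$M '[[[0,0,0],[0,0,0],0],[[0,0,0],[0,0,0],0],[[0,0,0],[0,0,0],0],[[0,0,0],[0,0,0],0],[[0,0,0],[0,0,0],0],[[0,0,0],[0,0,0],0],[[0,0,0],[0,0,0],0],[[0,0,0],[0,0,0],0],[[0,0,0],[0,0,0],0],[[0,0,0],[0,0,0],0]]'
```

```text
clock: 6.55
tool_pos: [0.5817, 0.0536, 0.0657]
ee_rot: [-0.001, 0.667, 0.745, -0.001]
force: [0.7, 0.2, 0.1]
finger_gap: 0.0501
gripper_force: 0.0
clock: 7.55
tool_pos: [0.5834, 0.0539, 0.0675]
ee_rot: [0.001, 0.667, 0.745, 0.001]
force: [2.6, -1.3, 5.1]
finger_gap: 0.0158
gripper_force: 30.0
```

```bash
M='python3 -m handwheel'
$M '[[[0,0,0],[0,0,-10],0],[[0,0,0],[0,0,-20],0],[[0,0,0],[0,0,-20],0],[[0,0,0],[0,0,-15],0],[[0,0,0],[0,0,0],0],[[0,0,0],[0,0,0],0]]'
python3 - <<'E'
from h import *
show(); go(472,40,6,6.6); snap('scene','sc4')
cv2.imwrite('pics/crop4.png',cv2.resize(cv2.imread('pics/sc4.png')[90:270,170:400],None,fx=3,fy=3,interpolation=2))
E
```

```text
clock: 8.15
tool_pos: [0.5818, 0.0535, 0.1315]
ee_rot: [-0.0, 0.667, 0.745, -0.001]
force: [0.1, -0.3, -3.9]
finger_gap: 0.0159
gripper_force: 30.0
t 8.15 p [581.8  53.5 131.5] 
 [[-0.111, 0.994, -0.001], [0.994, 0.111, -0.0], [-0.0, -0.001, -1.0]] F [ 0.1 -0.3 -3.9] gap 15.9 gf 30.0
shift [  -1.3 -110.5  125.6]
turn [-0.08  0.02 -0.25] q7 -0.36
```

View pics/crop4.png

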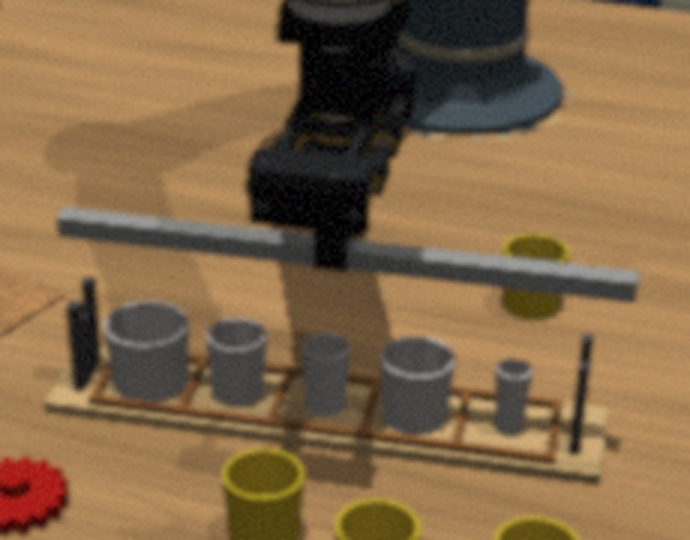

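The bar is held level, and all five cups and the slots are free. I lay it on the bench at x≈472.

```bash
M='python3 -m handwheel'
$M '[[[0,0,0],[0,-20,0],0],[[0,0,0],[0,-30,0],0],[[0,0,0],[0,-30,0],0],[[0,0,0],[0,-20,0],0],[[0,0,0],[0,-10,20],0],[[0,0,0],[0,0,30],0],[[0,0,0],[0,0,30],0],[[0,0,0],[0,0,25],0],[[0,0,0],[0,0,8],0],[[0,0,0],[0,0,4],0],[[0,0,0],[0,0,0],0]]'
python3 - <<'E'
from h import *
show(); go(472,40,2.5,6.6)
E
```

```text
clock: 9.3
tool_pos: [0.4735, 0.0418, 0.015]
ee_rot: [-0.0, 0.667, 0.745, 0.0]
force: [0.2, 0.7, -1.8]
finger_gap: 0.0161
gripper_force: 30.0
t 9.3 p [473.5  41.8  15. ] 
 [[-0.111, 0.994, -0.0], [0.994, 0.111, 0.0], [0.0, -0.0, -1.0]] F [ 0.2  0.7 -1.8] gap 16.1 gf 30.0
shift [-1.7 -1.6 12.5]
turn [-0.   -0.01 -0.23] q7 -0.51
```

```bash
M='python3 -m handwheel'
$M '[[[0,0,0],[0,0,6],0],[[0,0,0],[0,0,3],0],[[0,0,0],[0,0,2.5],0],[[0,0,0],[0,0,0],0],[[0,0,0],[0,0,0],0]]'
$M '[[[0,0,0],[0,0,0],45],[[0,0,0],[0,0,0],45],[[0,0,0],[0,0,0],45],[[0,0,0],[0,0,0],45],[[0,0,0],[0,0,-10],87],[[0,0,0],[0,0,-40],87],[[0,0,0],[0,0,-50],87],[[0,0,0],[0,0,-50],87],[[0,0,0],[-50,10,-50],87],[[0,0,0],[-50,10,-50],87],[[0,0,0],[-50,20,-20],87],[[0,0,0],[0,0,0],87]]'
python3 - <<'E'
from h import *
show(); snap('wrist','w5')
E
```

```text
clock: 9.8
tool_pos: [0.4734, 0.0416, 0.0036]
ee_rot: [0.0, 0.667, 0.745, 0.0]
force: [0.2, -0.0, -2.5]
finger_gap: 0.0159
gripper_force: 30.0
clock: 11.0
tool_pos: [0.5206, -0.0746, 0.2444]
ee_rot: [0.004, 0.671, 0.742, 0.001]
force: [0.6, -0.4, -1.1]
finger_gap: 0.0865
gripper_force: 0.0
t 11.0 p [520.6 -74.6 244.4] 
 [[-0.101, 0.995, 0.008], [0.995, 0.101, -0.003], [-0.004, 0.007, -1.0]] F [ 0.6 -0.4 -1.1] gap 86.5 gf 0.0
```

View pics/w5.png

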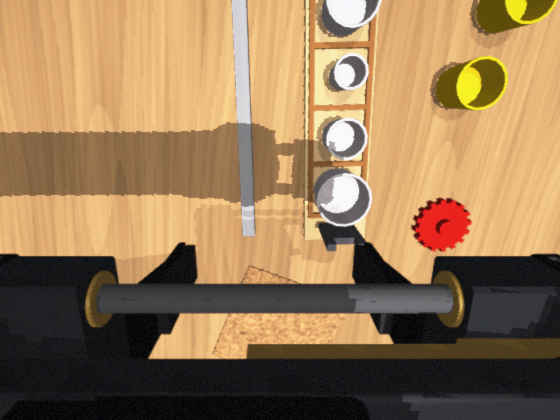

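The bar lies on the bench from about (238,0) to (248,235). The cups stand in the bays at (342,195) for 62, (346,138) for 44, (349,72) for 35 and (352,8) for 53. I write a rim fit and measure.

```bash
cat >> h.py <<'E'
from scipy.ndimage import map_coordinates
from scipy.optimize import brute, fmin
def rim(f,xy,D,z,rng=12):
    """fit the bright rim circle (outer diameter D mm) near xy (mm) at height z (mm)"""
    g=cv2.cvtColor(cv2.imread(f'pics/{f}.png'),cv2.COLOR_BGR2GRAY).astype(float)
    d=np.load(f'pics/{f}.npz');K,E=d['K'],d['E'];I=np.linalg.inv(E); t=np.linspace(0,2*np.pi,72,endpoint=False)
    def ring(c,r):
        P=np.c_[c[0]+r*np.cos(t),c[1]+r*np.sin(t),np.full(72,z),np.full(72,1000)]/1000
        q=(I@P.T)[:3]; q=K@np.array([q[0],-q[1],-q[2]]); return map_coordinates(g,[q[1]/q[2],q[0]/q[2]],order=1,mode='nearest')
    cost=lambda c:-np.mean(np.minimum(ring(c,D/2-1.5),250))+.5*np.mean(ring(c,D/2+2))+.5*np.mean(ring(c,D/2-5))
    r=brute(cost,((xy[0]-rng,xy[0]+rng),(xy[1]-rng,xy[1]+rng)),Ns=2*rng+1,finish=fmin,full_output=1)
    return r[0],r[1]
E
python3 - <<'E'
from h import *
for n,u,v in [(62,342,195),(44,346,138),(35,349,72),(53,352,8)]:
    g=world('w5',u,v,.062)[:2]*1000; r=rim('w5',g,n,62); print(n,np.round(g,1),np.round(r[0],1),round(r[1],1))
E
```

```text
62 [597.7 -76.9] [600.7 -82.4] -75.0
44 [592.  -15.6] [592.7 -16.5] -79.6
35 [584.4  48. ] [586.3  49.1] -86.3
53 [577.9 103.4] [577.9 114. ] -51.7
```

Run:
```python
from h import *
go(600.7,-82.4,50,6.6)
```

```text
shift [-19.7  80.  192.9]
turn [ 0.19  0.07 -0.6 ] q7 -0.02
```

```bash
M='python3 -m handwheel'
$M '[[[0,0,0],[-10,30,0],87],[[0,0,0],[-10,30,0],87],[[0,0,-0.6],[0,20,10],87],[[0,0,0],[0,0,40],87],[[0,0,0],[0,0,40],87],[[0,0,0],[0,0,20],87],[[0,0,0],[0,0,0],87]]'
python3 - <<'E'
from h import *
show();go(600.7,-82.4,50,6.6);snap('wrist','w6')
E
```

```text
clock: 11.75
tool_pos: [0.5955, -0.0772, 0.1274]
ee_rot: [-0.004, 0.662, 0.75, -0.002]
force: [-0.2, -0.3, 0.4]
finger_gap: 0.087
gripper_force: 0.0
t 11.75 p [595.5 -77.2 127.4] 
 [[-0.124, 0.992, -0.008], [0.992, 0.124, 0.002], [0.003, -0.008, -1.0]] F [-0.2 -0.3  0.4] gap 87.0 gf 0.0
shift [-6.   5.1 77.4]
turn [-0.45 -0.15  0.5 ] q7 -0.12
```

```bash
M='python3 -m handwheel'
$M '[[[0,0,0],[-5,4,20],87],[[0,0,0],[-1,1,30],87],[[0,0,0],[0,0,20],87],[[0,0,0],[0,0,6],87],[[0,0,0],[0,0,0],87],[[0,0,0],[0,0,0],87]]'
python3 - <<'E'
from h import *
show();go(600.7,-82.4,50,6.6)
E
```

```text
clock: 12.4
tool_pos: [0.6058, -0.0837, 0.0568]
ee_rot: [0.001, 0.663, 0.749, 0.001]
force: [0.4, -0.2, -0.4]
finger_gap: 0.0874
gripper_force: 0.0
t 12.4 p [605.8 -83.7  56.8] 
 [[-0.122, 0.993, 0.003], [0.993, 0.122, -0.0], [-0.001, 0.003, -1.0]] F [ 0.4 -0.2 -0.4] gap 87.4 gf 0.0
shift [ 1.9 -4.9  6.8]
turn [0.18 0.03 0.38] q7 -0.17
```

```bash
M='python3 -m handwheel'
$M '[[[0,0,0.4],[2,-4,3],87],[[0,0,0],[0,0,4],87],[[0,0,0],[0,0,0],87],[[0,0,0],[0,0,0],30],[[0,0,0],[0,0,0],30],[[0,0,0],[0,0,0],30],[[0,0,0],[0,0,0],30],[[0,0,0],[0,0,0],30],[[0,0,0],[0,0,0],30]]'
python3 - <<'E'
from h import *
show();go(600.7,-82.4,50,6.6)
go(555,-301,50,6.6)
E
```

```text
clock: 13.3
tool_pos: [0.6005, -0.0826, 0.048]
ee_rot: [0.0, 0.665, 0.746, 0.0]
force: [0.8, 0.6, -0.4]
finger_gap: 0.0613
gripper_force: 30.0
t 13.3 p [600.5 -82.6  48. ] 
 [[-0.114, 0.993, 0.0], [0.993, 0.114, 0.0], [-0.0, 0.0, -1.0]] F [ 0.8  0.6 -0.4] gap 61.3 gf 30.0
shift [ 0.1  0.2 -2. ]
turn [ 0.03  0.   -0.04] q7 -0.18
shift [-211.8  -70.1   -2. ]
turn [ 0.03  0.   -0.04] q7 -0.18
```

Gripped at 61.3 mm, as expected. I lift clear of the bracket and carry it to the mat centre.

```bash
M='python3 -m handwheel'
$M '[[[0,0,0],[0,0,-20],30],[[0,0,0],[0,0,-30],30],[[0,0,0],[0,0,-30],30],[[0,0,0],[0,0,-20],30],[[0,0,0],[-20,-7,0],30],[[0,0,0],[-40,-13,0],30],[[0,0,0],[-40,-13,0],30],[[0,0,0],[-40,-13,0],30],[[0,0,0],[-40,-13,0],30],[[0,0,0],[-20,-7,0],30],[[0,0,0],[-12,-4,0],30],[[0,0,0],[0,0,0],30]]'
python3 - <<'E'
from h import *
show();go(555,-301,44,6.6)
E
```

```text
clock: 14.5
tool_pos: [0.554, -0.3029, 0.1473]
ee_rot: [-0.0, 0.667, 0.745, -0.0]
force: [-0.4, 0.6, -1.4]
finger_gap: 0.0613
gripper_force: 30.0
t 14.5 p [ 554.  -302.9  147.3] 
 [[-0.111, 0.994, -0.001], [0.994, 0.111, -0.0], [0.0, -0.001, -1.0]] F [-0.4  0.6 -1.4] gap 61.3 gf 30.0
shift [  1.8   1.3 103.3]
turn [-0.06 -0.   -0.21] q7 0.27
```

```bash
M='python3 -m handwheel'
$M '[[[0,0,0],[0,0,20],30],[[0,0,0],[0,0,30],30],[[0,0,0],[0,0,30],30],[[0,0,0],[0,0,15],30],[[0,0,0],[0,0,4],30],[[0,0,0],[0,0,3],30],[[0,0,0],[0,0,2],30],[[0,0,0],[0,0,0],30]]'
$M '[[[0,0,0],[0,0,1],30],[[0,0,0],[0,0,0],87],[[0,0,0],[0,0,0],87],[[0,0,0],[0,0,0],87],[[0,0,0],[0,0,0],87],[[0,0,0],[0,0,-20],87],[[0,0,0],[0,0,-40],87],[[0,0,0],[0,0,-40],87],[[0,0,0],[-40,0,-40],87],[[0,0,0],[-40,0,-40],87],[[0,0,0],[-40,0,0],87],[[0,0,0],[0,0,0],87]]'
python3 - <<'E'
from h import *
show(); snap('wrist','w7');print(pix('w7',np.array([.555,-.302,.056])))
E
```

```text
clock: 15.3
tool_pos: [0.5557, -0.3013, 0.0449]
ee_rot: [0.001, 0.665, 0.746, 0.0]
force: [-0.2, 0.4, -1.5]
finger_gap: 0.0616
gripper_force: 30.0
clock: 16.5
tool_pos: [0.5662, -0.4192, 0.2144]
ee_rot: [0.002, 0.669, 0.743, -0.002]
force: [-0.2, -0.5, -0.8]
finger_gap: 0.0871
gripper_force: 0.0
t 16.5 p [ 566.2 -419.2  214.4] 
 [[-0.105, 0.994, 0.001], [0.994, 0.105, -0.005], [-0.006, 0.001, -1.0]] F [-0.2 -0.5 -0.8] gap 87.1 gf 0.0
[274.90026657  66.07877062]
```

View pics/w7.png

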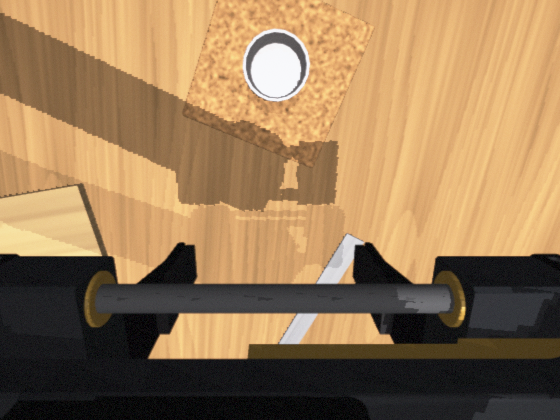

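Cup 62 stands upright on the mat, with its rim centred at about (276,65). I measure it and go on to cup 53.

Run:
```python
from h import *
r=rim('w7',(555,-302),62,56);print(np.round(r[0],1),r[1])
go(565,0,240,6.6)
```

```text
[ 555.8 -302. ] -91.94657051301189
shift [412.8  43.7 -27.3]
turn [-0.02  0.08 -0.37] q7 0.44
```

```bash
M='python3 -m handwheel'
$M '[[[0,0,0],[20,0,-20],87],[[0,0,0],[40,5,-7],87],[[0,0,0],[45,5,0],87],[[0,0,0],[45,5,0],87],[[0,0,0],[45,5,0],87],[[0,0,0],[45,5,0],87],[[0,0,0],[45,5,0],87],[[0,0,0],[45,5,0],87],[[0,0,0],[45,5,0],87],[[0,0,-0.3],[30,4,0],87],[[0,0,0],[8,0,0],87],[[0,0,0],[0,0,0],87]]'
python3 - <<'E'
from h import *
show(); snap('wrist','w8'); snap('top','t8')
for n,c in [(53,(578,114)),(26,(570,180)),(35,(585,49))]:
    for f in('w8','t8'):
        r=rim(f,c,n,62);print(f,n,np.round(r[0],1),round(r[1],1))
go(578,114,110,6.6)
E
```

```text
clock: 17.75
tool_pos: [0.5632, 0.0063, 0.2405]
ee_rot: [-0.0, 0.662, 0.75, -0.0]
force: [-0.3, -0.2, 0.2]
finger_gap: 0.0869
gripper_force: 0.0
t 17.75 p [563.2   6.3 240.5] 
 [[-0.124, 0.992, -0.001], [0.992, 0.124, -0.0], [0.0, -0.001, -1.0]] F [-0.3 -0.2  0.2] gap 86.9 gf 0.0
w8 53 [577.9 113.3] -88.9
t8 53 [578.6 116.1] -21.5
w8 26 [570.2 181.1] -57.6
t8 26 [571.  183.5] -23.3
w8 35 [586.5  49. ] -51.1
t8 35 [589.1  51.8] -6.6
shift [109.   27.4 130.1]
turn [-0.05  0.06  0.18] q7 -0.19
```

```bash
M='python3 -m handwheel'
$M '[[[0,0,0],[25,7,10],87],[[0,0,0],[40,10,20],87],[[0,0,0],[40,10,30],87],[[0,0,0],[4,0,40],87],[[0,0,0],[0,0,30],87],[[0,0,0],[0,0,20],87],[[0,0,0],[0,0,10],87],[[0,0,0],[0,0,10],87],[[0,0,0],[0,0,0],87],[[0,0,0],[0,0,0],87]]'
python3 - <<'E'
from h import *
show();go(578,113.5,49,6.6)
E
```

```text
clock: 18.85
tool_pos: [0.5785, 0.1145, 0.072]
ee_rot: [0.0, 0.664, 0.748, 0.001]
force: [-0.3, -0.4, -0.0]
finger_gap: 0.0871
gripper_force: 0.0
t 18.85 p [578.5 114.5  72. ] 
 [[-0.119, 0.993, 0.001], [0.993, 0.119, 0.0], [-0.0, 0.001, -1.0]] F [-0.3 -0.4 -0. ] gap 87.1 gf 0.0
shift [-1.  -0.6 23. ]
turn [0.08 0.   0.21] q7 -0.54
```

```bash
M='python3 -m handwheel'
$M '[[[0,0,0.2],[-1,-0.5,10],87],[[0,0,0],[0,0,8],75],[[0,0,0],[0,0,4.5],75],[[0,0,0],[0,0,0],20],[[0,0,0],[0,0,0],20],[[0,0,0],[0,0,0],20],[[0,0,0],[0,0,0],20],[[0,0,0],[0,0,0],20],[[0,0,0],[0,0,0],20],[[0,0,0],[0,0,0],20]]'
python3 - <<'E'
from h import *
show()
E
$M '[[[0,0,0],[0,0,-20],20],[[0,0,0],[0,0,-30],20],[[0,0,0],[0,0,-30],20],[[0,0,0],[0,0,-20],20],[[0,0,0],[0,0,0],20],[[0,0,0],[0,0,0],20]]'
python3 - <<'E'
from h import *
show();go(555.8,-301.8,150,6.6)
E
```

```text
clock: 19.85
tool_pos: [0.5776, 0.1139, 0.049]
ee_rot: [0.0, 0.665, 0.747, 0.0]
force: [-0.9, 0.3, 2.1]
finger_gap: 0.0517
gripper_force: 30.0
t 19.85 p [577.6 113.9  49. ] 
 [[-0.116, 0.993, 0.001], [0.993, 0.116, 0.0], [0.0, 0.001, -1.0]] F [-0.9  0.3  2.1] gap 51.7 gf 30.0
clock: 20.45
tool_pos: [0.577, 0.1133, 0.1481]
ee_rot: [0.0, 0.665, 0.747, -0.0]
force: [-0.6, -0.2, -1.0]
finger_gap: 0.052
gripper_force: 30.0
t 20.45 p [577.  113.3 148.1] 
 [[-0.116, 0.993, -0.0], [0.993, 0.116, -0.001], [-0.001, -0.001, -1.0]] F [-0.6 -0.2 -1. ] gap 52.0 gf 30.0
shift [-409.8  -69.1   -1.6]
turn [-0.03  0.04  0.05] q7 -0.47
```

```bash
M='python3 -m handwheel'
$M '[[[0,0,0],[-20,-4,0],20],[[0,0,0],[-40,-7,0],20],[[0,0,0],[-40,-7,0],20],[[0,0,0],[-40,-7,0],20],[[0,0,0],[-40,-7,0],20],[[0,0,0],[-40,-7,0],20],[[0,0,0],[-40,-7,0],20],[[0,0,0],[-40,-7,0],20],[[0,0,0],[-40,-7,0],20],[[0,0,0],[-40,-6,0],20],[[0,0,0],[-20,-3,0],20],[[0,0,0],[-9,0,0],20]]' >/dev/null
$M '[[[0,0,0],[0,0,0],20],[[0,0,0],[0,0,0],20]]'
python3 - <<'E'
from h import *
show();go(555.8,-301.8,59,6.6)
E
```

```text
clock: 21.85
tool_pos: [0.5564, -0.2982, 0.1479]
ee_rot: [-0.001, 0.664, 0.748, 0.0]
force: [1.2, 0.2, -1.1]
finger_gap: 0.0516
gripper_force: 30.0
t 21.85 p [ 556.4 -298.2  147.9] 
 [[-0.118, 0.993, -0.001], [0.993, 0.118, 0.002], [0.002, -0.001, -1.0]] F [ 1.2  0.2 -1.1] gap 51.6 gf 30.0
shift [-3.7 -1.  88.9]
turn [-0.04 -0.12  0.2 ] q7 0.25
```

```bash
M='python3 -m handwheel'
$M '[[[0,0,0],[-3.5,-1,10],20],[[0,0,0],[0,0,20],20],[[0,0,0],[0,0,14],20],[[0,0,0],[0,0,0],20],[[0,0,0],[0,0,0],20]]'
python3 - <<'E'
from h import *
show();go(555.8,-301.8,59,6.6); snap('scene','sc9')
cv2.imwrite('pics/crop9.png',cv2.resize(cv2.imread('pics/sc9.png')[80:230,80:230],None,fx=3,fy=3,interpolation=2))
E
```

```text
clock: 22.35
tool_pos: [0.5559, -0.3034, 0.1045]
ee_rot: [-0.0, 0.664, 0.747, 0.0]
force: [-0.1, -0.4, -0.3]
finger_gap: 0.0518
gripper_force: 30.0
t 22.35 p [ 555.9 -303.4  104.5] 
 [[-0.117, 0.993, -0.0], [0.993, 0.117, 0.001], [0.001, -0.0, -1.0]] F [-0.1 -0.4 -0.3] gap 51.8 gf 30.0
shift [ 1.6  0.1 45.5]
turn [-0.02 -0.03  0.12] q7 0.22
```

View pics/crop9.png

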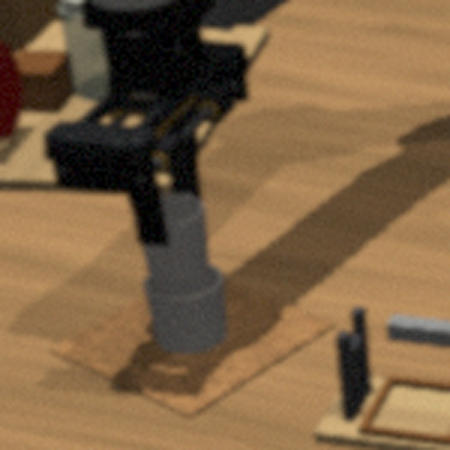

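The held cup 53 hovers directly over cup 62, at about crop (185,290). I lower it slowly and watch the force.

```bash
M='python3 -m handwheel'
$M '[[[0,0,0],[1.2,0,5],20],[[0,0,0],[0,0,8],20],[[0,0,0],[0,0,8],20],[[0,0,0],[0,0,8],20],[[0,0,0],[0,0,0],20]]'
$M '[[[0,0,0],[0,0,6],20],[[0,0,0],[0,0,4],20],[[0,0,0],[0,0,3],20],[[0,0,0],[0,0,0],20]]'
python3 - <<'E'
from h import *
show();go(555.8,-301.8,59,6.6)
E
```

```text
clock: 22.9
tool_pos: [0.5545, -0.3026, 0.074]
ee_rot: [-0.001, 0.665, 0.747, -0.0]
force: [0.4, 0.8, -1.7]
finger_gap: 0.0516
gripper_force: 30.0
clock: 23.3
tool_pos: [0.5554, -0.3027, 0.0622]
ee_rot: [-0.0, 0.665, 0.747, -0.0]
force: [-0.8, -0.3, -1.8]
finger_gap: 0.0514
gripper_force: 30.0
t 23.3 p [ 555.4 -302.7   62.2] 
 [[-0.116, 0.993, -0.001], [0.993, 0.116, 0.0], [0.0, -0.001, -1.0]] F [-0.8 -0.3 -1.8] gap 51.4 gf 30.0
shift [0.9 0.6 3.2]
turn [-0.03 -0.02  0.07] q7 0.19
```

```bash
M='python3 -m handwheel'
$M '[[[0,0,0],[0,0,2],20],[[0,0,0],[0,0,0],20],[[0,0,0],[0,0,0],70],[[0,0,0],[0,0,0],70],[[0,0,0],[0,0,0],70],[[0,0,0],[0,0,0],70],[[0,0,0],[0,0,-20],70],[[0,0,0],[0,0,-40],70],[[0,0,0],[-40,0,-40],70],[[0,0,0],[-40,0,-40],70],[[0,0,0],[-40,0,-20],70],[[0,0,0],[0,0,0],70]]'
python3 - <<'E'
from h import *
show(); snap('wrist','w10')
r=rim('w10',(555,-302),53,72);print(np.round(r[0],1),r[1]); r=rim('w10',(555,-302),62,56);print(np.round(r[0],1),r[1])
go(575,-125,240,6.6)
cv2.imwrite('pics/crop10.png',cv2.resize(cv2.imread('pics/w10.png')[0:180,180:380],None,fx=2,fy=2))
E
```

```text
clock: 24.5
tool_pos: [0.5684, -0.4215, 0.215]
ee_rot: [0.005, 0.668, 0.744, -0.001]
force: [-0.4, -0.8, -1.0]
finger_gap: 0.0699
gripper_force: 0.0
t 24.5 p [ 568.4 -421.5  215. ] 
 [[-0.106, 0.994, 0.005], [0.994, 0.106, -0.008], [-0.008, 0.005, -1.0]] F [-0.4 -0.8 -1. ] gap 69.9 gf 0.0
[ 556.5 -301.6] -68.49023125522295
[ 555.9 -302.6] -50.33731572123007
shift [289.6  39.1 -28.1]
turn [ 0.12  0.19 -0.29] q7 0.42
```

View pics/crop10.png

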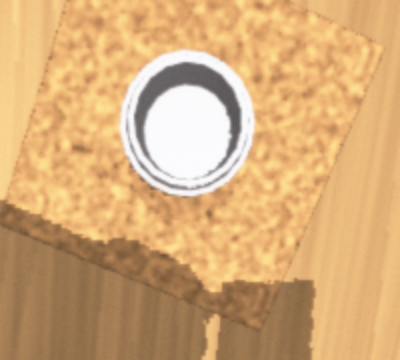

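Cup 53 sits concentric in 62, at crop (187,122). Next is cup 44.

```bash
M='python3 -m handwheel'
$M '[[[0,0,0],[20,0,-20],70],[[0,0,0],[40,5,-8],70],[[0,0,0],[45,6,0],70],[[0,0,0],[45,6,0],70],[[0,0,0],[45,6,0],70],[[0,0,0],[45,6,0],70],[[0,0,0],[35,6,0],70],[[0,0,-0.3],[10,4,0],70],[[0,0,0],[0,0,0],70],[[0,0,0],[0,0,0],70]]'
python3 - <<'E'
from h import *
show(); snap('wrist','w11')
for n,c in [(44,(592,-16)),(35,(586,49))]:
    r=rim('w11',c,n,62);print(n,np.round(r[0],1),round(r[1],1))
go(592.5,-16.5,49,6.6)
E
```

```text
clock: 25.55
tool_pos: [0.5737, -0.1268, 0.2389]
ee_rot: [-0.0, 0.663, 0.748, -0.001]
force: [0.3, -0.7, 0.1]
finger_gap: 0.0699
gripper_force: 0.0
t 25.55 p [ 573.7 -126.8  238.9] 
 [[-0.12, 0.993, -0.001], [0.993, 0.12, -0.001], [-0.001, -0.001, -1.0]] F [ 0.3 -0.7  0.1] gap 69.9 gf 0.0
44 [592.9 -16.4] -83.1
35 [586.5  49.4] -47.1
shift [108.1  32.  189.7]
turn [-0.06  0.05  0.2 ] q7 0.02
```

```bash
M='python3 -m handwheel'
$M '[[[0,0,0],[25,8,15],70],[[0,0,0],[40,12,30],70],[[0,0,0],[40,12,35],70],[[0,0,0],[3,0,40],70],[[0,0,0],[0,0,30],70],[[0,0,0],[0,0,12],70],[[0,0,0],[0,0,5],70],[[0,0,0],[0,0,0],70],[[0,0,0],[0,0,0],70]]'
python3 - <<'E'
from h import *
show();go(592.9,-16.4,49,6.6)
E
```

```text
clock: 26.5
tool_pos: [0.5933, -0.0193, 0.0776]
ee_rot: [0.001, 0.663, 0.748, 0.001]
force: [1.2, 0.3, -0.1]
finger_gap: 0.0701
gripper_force: 0.0
t 26.5 p [593.3 -19.3  77.6] 
 [[-0.12, 0.993, 0.003], [0.993, 0.12, -0.0], [-0.0, 0.003, -1.0]] F [ 1.2  0.3 -0.1] gap 70.1 gf 0.0
shift [ 2.9 -0.1 28.6]
turn [0.16 0.03 0.29] q7 -0.3
```

```bash
M='python3 -m handwheel'
$M '[[[0,0,0.2],[2.8,0,15],70],[[0,0,0],[0,0,9],70],[[0,0,0],[0,0,4],70],[[0,0,0],[0,0,0],70],[[0,0,0],[0,0,0],20],[[0,0,0],[0,0,0],20],[[0,0,0],[0,0,0],20],[[0,0,0],[0,0,0],20],[[0,0,0],[0,0,0],20],[[0,0,0],[0,0,0],20],[[0,0,0],[0,0,0],20]]'
python3 - <<'E'
from h import *
show()
E
$M '[[[0,0,0],[0,0,-20],20],[[0,0,0],[0,0,-30],20],[[0,0,0],[0,0,-30],20],[[0,0,0],[0,0,-30],20],[[0,0,0],[0,0,0],20],[[0,0,0],[0,0,0],20]]'
python3 - <<'E'
from h import *
show();go(556,-302,160,6.6)
E
```

```text
clock: 27.6
tool_pos: [0.592, -0.0159, 0.0484]
ee_rot: [0.0, 0.664, 0.748, 0.0]
force: [0.8, -0.4, 0.8]
finger_gap: 0.0421
gripper_force: 30.0
t 27.6 p [592.  -15.9  48.4] 
 [[-0.118, 0.993, 0.001], [0.993, 0.118, -0.0], [-0.0, 0.001, -1.0]] F [ 0.8 -0.4  0.8] gap 42.1 gf 30.0
clock: 28.2
tool_pos: [0.5914, -0.0162, 0.1582]
ee_rot: [0.0, 0.664, 0.748, -0.0]
force: [0.3, 0.0, -2.2]
finger_gap: 0.0422
gripper_force: 30.0
t 28.2 p [591.4 -16.2 158.2] 
 [[-0.118, 0.993, 0.0], [0.993, 0.118, -0.001], [-0.001, 0.0, -1.0]] F [ 0.3  0.  -2.2] gap 42.2 gf 30.0
shift [-279.7  -68.8   -1.7]
turn [0.01 0.04 0.15] q7 -0.24
```

```bash
M='python3 -m handwheel'
$M '[[[0,0,0],[-20,-5,0],20],[[0,0,0],[-40,-10,0],20],[[0,0,0],[-40,-10,0],20],[[0,0,0],[-40,-10,0],20],[[0,0,0],[-40,-10,0],20],[[0,0,0],[-40,-10,0],20],[[0,0,0],[-40,-10,0],20],[[0,0,0],[-19,-4,0],20],[[0,0,0],[0,0,0],20],[[0,0,0],[0,0,20],20],[[0,0,0],[0,0,15],20],[[0,0,0],[0,0,0],20]]'
python3 - <<'E'
from h import *
show();go(556,-302,74.5,6.6)
E
```

```text
clock: 29.4
tool_pos: [0.5539, -0.299, 0.1196]
ee_rot: [-0.003, 0.663, 0.748, -0.001]
force: [0.6, -0.1, -1.9]
finger_gap: 0.042
gripper_force: 30.0
t 29.4 p [ 553.9 -299.   119.6] 
 [[-0.12, 0.993, -0.006], [0.993, 0.12, 0.003], [0.004, -0.006, -1.0]] F [ 0.6 -0.1 -1.9] gap 42.0 gf 30.0
shift [-3.5  2.  45.1]
turn [-0.33 -0.24  0.28] q7 0.22
```

```bash
M='python3 -m handwheel'
$M '[[[0,0,0.2],[-3.3,1.5,2],20],[[0,0,0],[0,0,2],20],[[0,0,0],[0,0,0],20],[[0,0,0],[0,0,0],20],[[0,0,0],[0,0,0],20]]'
python3 - <<'E'
from h import *
show();go(556,-302,74.5,6.6)
E
```

```text
clock: 29.9
tool_pos: [0.5581, -0.3042, 0.1196]
ee_rot: [0.0, 0.665, 0.746, 0.0]
force: [0.3, -0.8, -1.0]
finger_gap: 0.0422
gripper_force: 30.0
t 29.9 p [ 558.1 -304.2  119.6] 
 [[-0.114, 0.993, 0.001], [0.993, 0.114, -0.0], [-0.0, 0.001, -1.0]] F [ 0.3 -0.8 -1. ] gap 42.2 gf 30.0
shift [ 2.5 -1.8 45.1]
turn [ 0.03  0.03 -0.04] q7 0.22
```

```bash
M='python3 -m handwheel'
$M '[[[0,0,0],[2,-1.5,0],20],[[0,0,0],[0,0,0],20],[[0,0,0],[0,0,5],20],[[0,0,0],[0,0,8],20],[[0,0,0],[0,0,8],20],[[0,0,0],[0,0,8],20],[[0,0,0],[0,0,6],20],[[0,0,0],[0,0,0],20],[[0,0,0],[0,0,0],20]]'
python3 - <<'E'
from h import *
show();go(556,-302,74.5,6.6)
E
```

```text
clock: 30.8
tool_pos: [0.556, -0.3023, 0.0838]
ee_rot: [-0.0, 0.665, 0.746, -0.0]
force: [-0.3, 0.2, -0.9]
finger_gap: 0.0419
gripper_force: 30.0
t 30.8 p [ 556.  -302.3   83.8] 
 [[-0.114, 0.993, -0.001], [0.993, 0.114, 0.0], [0.0, -0.0, -1.0]] F [-0.3  0.2 -0.9] gap 41.9 gf 30.0
shift [0.2 0.  9.3]
turn [-0.03 -0.02 -0.03] q7 0.19
```

```bash
M='python3 -m handwheel'
$M '[[[0,0,0],[0,0,5],20],[[0,0,0],[0,0,3],20],[[0,0,0],[0,0,1],20],[[0,0,0],[0,0,0],20]]'
$M '[[[0,0,0],[0,0,0],60],[[0,0,0],[0,0,0],60],[[0,0,0],[0,0,0],60],[[0,0,0],[0,0,0],60],[[0,0,0],[0,0,-20],60],[[0,0,0],[0,0,-40],60],[[0,0,0],[-40,0,-40],60],[[0,0,0],[-40,0,-40],60],[[0,0,0],[-40,0,-20],60],[[0,0,0],[0,0,0],60],[[0,0,0],[0,0,0],60]]'
python3 - <<'E'
from h import *
show(); snap('wrist','w12')
for n,z in[(44,88),(53,72),(62,56)]:
    r=rim('w12',(556,-302),n,z);print(np.round(r[0],1),r[1])
go(565,-65,240,6.6)
E
```

```text
clock: 31.2
tool_pos: [0.5561, -0.3023, 0.075]
ee_rot: [-0.0, 0.665, 0.746, -0.0]
force: [-1.3, 0.3, -1.9]
finger_gap: 0.0421
gripper_force: 30.0
clock: 32.3
tool_pos: [0.5684, -0.4135, 0.2259]
ee_rot: [0.0, 0.666, 0.746, 0.0]
force: [-0.8, -0.0, -0.2]
finger_gap: 0.0599
gripper_force: 0.0
t 32.3 p [ 568.4 -413.5  225.9] 
 [[-0.112, 0.994, 0.001], [0.994, 0.112, -0.0], [-0.0, 0.0, -1.0]] F [-0.8 -0.  -0.2] gap 59.9 gf 0.0
[ 556.8 -301.5] -56.22301174953637
[ 556.6 -305.3] -34.77823983184531
[ 555.1 -301.1] -34.95421103578276
shift [344.9  36.1 -14.3]
turn [-0.02 -0.07 -0.03] q7 0.42
```

```bash
M='python3 -m handwheel'
$M '[[[0,0,0],[20,0,-14],60],[[0,0,0],[40,4,0],60],[[0,0,0],[45,5,0],60],[[0,0,0],[45,5,0],60],[[0,0,0],[45,5,0],60],[[0,0,0],[45,5,0],60],[[0,0,0],[45,5,0],60],[[0,0,0],[35,5,0],60],[[0,0,0],[20,2,0],60],[[0,0,0],[5,0,0],60],[[0,0,0],[0,0,0],60],[[0,0,0],[0,0,0],60]]'
python3 - <<'E'
from h import *
show(); snap('wrist','w13')
r=rim('w13',(586,49),35,62);print(np.round(r[0],1),r[1])
go(586.5,49.3,49,6.6)
E
```

```text
clock: 33.55
tool_pos: [0.5648, -0.067, 0.2393]
ee_rot: [-0.0, 0.666, 0.746, -0.001]
force: [-0.5, -0.5, 0.0]
finger_gap: 0.0599
gripper_force: 0.0
t 33.55 p [564.8 -67.  239.3] 
 [[-0.113, 0.994, -0.001], [0.994, 0.113, -0.001], [-0.001, -0.001, -1.0]] F [-0.5 -0.5  0. ] gap 59.9 gf 0.0
[586.4  49.1] -69.21049173179263
shift [113.6  34.7 190.3]
turn [-0.05  0.04 -0.17] q7 -0.09
```

```bash
M='python3 -m handwheel'
$M '[[[0,0,0],[25,8,15],60],[[0,0,0],[40,12,30],60],[[0,0,0],[40,12,35],60],[[0,0,0],[8,3,40],60],[[0,0,0],[0,0,30],60],[[0,0,0],[0,0,12],60],[[0,0,0],[0,0,5],60],[[0,0,0],[0,0,0],60],[[0,0,0],[0,0,0],60],[[0,0,0],[0,0,0],60]]'
python3 - <<'E'
from h import *
show();go(586.4,49.1,49,6.6)
E
```

```text
clock: 34.6
tool_pos: [0.5873, 0.046, 0.0781]
ee_rot: [0.001, 0.666, 0.746, 0.001]
force: [0.2, 0.2, 1.0]
finger_gap: 0.0599
gripper_force: 0.0
t 34.6 p [587.3  46.   78.1] 
 [[-0.113, 0.994, 0.003], [0.994, 0.113, -0.0], [-0.0, 0.003, -1.0]] F [0.2 0.2 1. ] gap 59.9 gf 0.0
shift [ 3.2 -0.6 29.1]
turn [ 0.17  0.02 -0.09] q7 -0.44
```

```bash
M='python3 -m handwheel'
$M '[[[0,0,0],[3,-0.5,15],60],[[0,0,0],[0,0,9],60],[[0,0,0],[0,0,4],60],[[0,0,0],[0,0,0],60],[[0,0,0],[0,0,0],10],[[0,0,0],[0,0,0],10],[[0,0,0],[0,0,0],10],[[0,0,0],[0,0,0],10],[[0,0,0],[0,0,0],10],[[0,0,0],[0,0,0],10],[[0,0,0],[0,0,0],10]]'
python3 - <<'E'
from h import *
show()
E
$M '[[[0,0,0],[0,0,-20],10],[[0,0,0],[0,0,-30],10],[[0,0,0],[0,0,-30],10],[[0,0,0],[0,0,-35],10],[[0,0,0],[0,0,0],10],[[0,0,0],[0,0,0],10]]'
python3 - <<'E'
from h import *
show();go(556.5,-302,163,6.6)
E
```

```text
clock: 35.7
tool_pos: [0.5856, 0.0491, 0.0488]
ee_rot: [0.0, 0.666, 0.746, 0.0]
force: [-0.1, 0.9, 1.6]
finger_gap: 0.033
gripper_force: 30.0
t 35.7 p [585.6  49.1  48.8] 
 [[-0.114, 0.993, 0.001], [0.993, 0.114, -0.0], [-0.0, 0.001, -1.0]] F [-0.1  0.9  1.6] gap 33.0 gf 30.0
clock: 36.3
tool_pos: [0.5853, 0.049, 0.1639]
ee_rot: [0.0, 0.666, 0.746, 0.0]
force: [1.3, -0.3, -1.8]
finger_gap: 0.0332
gripper_force: 30.0
t 36.3 p [585.3  49.  163.9] 
 [[-0.114, 0.993, 0.001], [0.993, 0.114, -0.0], [-0.001, 0.001, -1.0]] F [ 1.3 -0.3 -1.8] gap 33.2 gf 30.0
shift [-345.4  -68.7    1. ]
turn [ 0.05  0.03 -0.05] q7 -0.37
```

```bash
M='python3 -m handwheel'
$M '[[[0,0,0],[-20,-4,0],10],[[0,0,0],[-40,-8,0],10],[[0,0,0],[-40,-8,0],10],[[0,0,0],[-40,-8,0],10],[[0,0,0],[-40,-8,0],10],[[0,0,0],[-40,-8,0],10],[[0,0,0],[-40,-8,0],10],[[0,0,0],[-40,-8,0],10],[[0,0,0],[-30,-6,0],10],[[0,0,0],[-15,-3,0],10],[[0,0,0],[0,0,10],10],[[0,0,0],[0,0,10],10]]' >/dev/null
$M '[[[0,0,0],[0,0,0],10],[[0,0,0],[0,0,0],10],[[0,0,0],[0,0,0],10],[[0,0,0],[0,0,0],10]]'
python3 - <<'E'
from h import *
show();go(556.2,-302,91,6.6)
E
```

```text
clock: 37.9
tool_pos: [0.5567, -0.3008, 0.1441]
ee_rot: [0.0, 0.665, 0.747, 0.0]
force: [-0.0, -0.1, -1.6]
finger_gap: 0.0333
gripper_force: 30.0
t 37.9 p [ 556.7 -300.8  144.1] 
 [[-0.115, 0.993, 0.001], [0.993, 0.115, -0.0], [-0.001, 0.001, -1.0]] F [-0.  -0.1 -1.6] gap 33.3 gf 30.0
shift [-1.1 -0.7 53.1]
turn [0.05 0.03 0.02] q7 0.22
```

```bash
M='python3 -m handwheel'
$M '[[[0,0,0],[-1,-0.5,5],10],[[0,0,0],[0,0,6],10],[[0,0,0],[0,0,6],10],[[0,0,0],[0,0,8],10],[[0,0,0],[0,0,8],10],[[0,0,0],[0,0,8],10],[[0,0,0],[0,0,3],10],[[0,0,0],[0,0,0],10],[[0,0,0],[0,0,0],10]]'
python3 - <<'E'
from h import *
show();go(556.2,-302,91,6.6)
E
```

```text
clock: 38.8
tool_pos: [0.5561, -0.3025, 0.0997]
ee_rot: [0.0, 0.665, 0.746, 0.0]
force: [-0.0, 0.3, -0.9]
finger_gap: 0.0331
gripper_force: 30.0
t 38.8 p [ 556.1 -302.5   99.7] 
 [[-0.114, 0.993, 0.0], [0.993, 0.114, -0.0], [-0.0, 0.0, -1.0]] F [-0.   0.3 -0.9] gap 33.1 gf 30.0
shift [0.5 0.2 8.7]
turn [ 0.02  0.01 -0.04] q7 0.19
```

```bash
M='python3 -m handwheel'
$M '[[[0,0,0],[0,0,5],10],[[0,0,0],[0,0,3],10],[[0,0,0],[0,0,0.5],10],[[0,0,0],[0,0,0],10]]'
$M '[[[0,0,0],[0,0,0],52],[[0,0,0],[0,0,0],52],[[0,0,0],[0,0,0],52],[[0,0,0],[0,0,0],52],[[0,0,0],[0,0,-20],52],[[0,0,0],[0,0,-40],52],[[0,0,0],[-40,0,-40],52],[[0,0,0],[-40,0,-40],52],[[0,0,0],[-40,0,0],52],[[0,0,0],[0,0,0],52],[[0,0,0],[0,0,0],52]]'
python3 - <<'E'
from h import *
show(); snap('wrist','w14')
for n,z in[(35,104),(44,88),(53,72),(62,56)]:
    r=rim('w14',(556,-302),n,z);print(np.round(r[0],1),r[1])
go(555,62,240,6.6)
E
```

```text
clock: 39.2
tool_pos: [0.5558, -0.3025, 0.091]
ee_rot: [-0.0, 0.665, 0.746, -0.0]
force: [-0.2, 0.0, -1.5]
finger_gap: 0.0332
gripper_force: 30.0
clock: 40.3
tool_pos: [0.5678, -0.4135, 0.2211]
ee_rot: [-0.001, 0.666, 0.746, 0.0]
force: [0.3, 0.6, 0.4]
finger_gap: 0.0519
gripper_force: 0.0
t 40.3 p [ 567.8 -413.5  221.1] 
 [[-0.112, 0.994, -0.001], [0.994, 0.112, 0.001], [0.001, -0.001, -1.0]] F [0.3 0.6 0.4] gap 51.9 gf 0.0
[ 556.7 -301.9] -57.787420883061884
[ 559.9 -304.1] -24.695673245680325
[ 556.  -306.5] -29.82828880898937
[ 555.3 -301.3] -33.46002389943804
shift [472.2  41.1 -18.2]
turn [-0.03 -0.09 -0.02] q7 0.41
```

Cup 35 is seated. The last cup is 26.

```bash
M='python3 -m handwheel'
$M '[[[0,0,0],[20,0,-18],52],[[0,0,0],[45,4,0],52],[[0,0,0],[45,4,0],52],[[0,0,0],[45,4,0],52],[[0,0,0],[45,4,0],52],[[0,0,0],[45,4,0],52],[[0,0,0],[45,4,0],52],[[0,0,0],[45,4,0],52],[[0,0,0],[45,4,0],52],[[0,0,0],[45,5,0],52],[[0,0,0],[35,4,0],52],[[0,0,0],[12,0,0],52]]' >/dev/null
$M '[[[0,0,0],[0,0,0],52],[[0,0,0],[0,0,0],52],[[0,0,0],[0,0,0],52]]'
python3 - <<'E'
from h import *
show(); snap('wrist','w15')
r=rim('w15',(570,180),26,62);print(np.round(r[0],1),r[1])
go(570.5,180.5,49,6.6)
cv2.imwrite('pics/crop15.png',cv2.imread('pics/w15.png')[0:290])
E
```

```text
clock: 41.85
tool_pos: [0.5554, 0.0588, 0.2394]
ee_rot: [0.0, 0.667, 0.745, -0.001]
force: [0.1, -0.1, 0.4]
finger_gap: 0.052
gripper_force: 0.0
t 41.85 p [555.4  58.8 239.4] 
 [[-0.111, 0.994, -0.001], [0.994, 0.111, -0.001], [-0.001, -0.001, -1.0]] F [ 0.1 -0.1  0.4] gap 52.0 gf 0.0
[570.3 181.2] -67.73934935317484
shift [119.4  28.5 190.3]
turn [-0.03  0.05 -0.23] q7 -0.34
```

View pics/crop15.png

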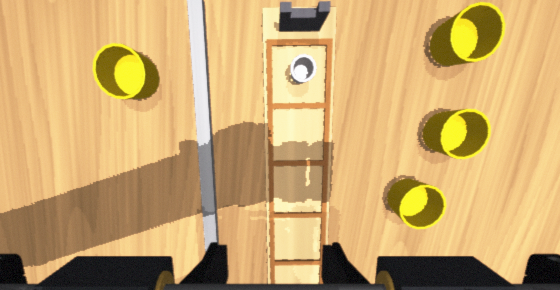

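Only cup 26 remains in the stand, at (303,68). Bracket b shows at (303,15).

```bash
M='python3 -m handwheel'
$M '[[[0,0,0],[25,6,15],52],[[0,0,0],[40,11,30],52],[[0,0,0],[40,11,35],52],[[0,0,0],[14,0,40],52],[[0,0,0],[0,0,30],52],[[0,0,0],[0,0,12],52],[[0,0,0],[0,0,5],52],[[0,0,0],[0,0,0],52],[[0,0,0],[0,0,0],52],[[0,0,0],[0,0,0],52]]'
python3 - <<'E'
from h import *
show();go(570.3,181,49,6.6)
E
```

```text
clock: 42.9
tool_pos: [0.57, 0.1782, 0.0778]
ee_rot: [0.001, 0.666, 0.746, 0.001]
force: [-0.2, 0.2, -0.3]
finger_gap: 0.052
gripper_force: 0.0
t 42.9 p [570.  178.2  77.8] 
 [[-0.113, 0.994, 0.003], [0.994, 0.113, 0.001], [0.0, 0.003, -1.0]] F [-0.2  0.2 -0.3] gap 52.0 gf 0.0
shift [ 2.7  0.6 28.8]
turn [ 0.16 -0.01 -0.1 ] q7 -0.69
```

```bash
M='python3 -m handwheel'
$M '[[[0,0,0],[2.7,0.5,15],52],[[0,0,0],[0,0,9],52],[[0,0,0],[0,0,4],52],[[0,0,0],[0,0,0],52],[[0,0,0],[0,0,0],5],[[0,0,0],[0,0,0],5],[[0,0,0],[0,0,0],5],[[0,0,0],[0,0,0],5],[[0,0,0],[0,0,0],5],[[0,0,0],[0,0,0],5],[[0,0,0],[0,0,0],5]]'
python3 - <<'E'
from h import *
show()
E
$M '[[[0,0,0],[0,0,-20],5],[[0,0,0],[0,0,-30],5],[[0,0,0],[0,0,-35],5],[[0,0,0],[0,0,-40],5],[[0,0,0],[0,0,0],5],[[0,0,0],[0,0,0],5]]'
python3 - <<'E'
from h import *
show();go(556.3,-302,175,6.6)
E
```

```text
clock: 44.0
tool_pos: [0.5693, 0.1811, 0.0485]
ee_rot: [0.0, 0.666, 0.746, 0.0]
force: [-0.7, -0.4, 0.9]
finger_gap: 0.024
gripper_force: 30.0
t 44.0 p [569.3 181.1  48.5] 
 [[-0.114, 0.993, 0.001], [0.993, 0.114, 0.0], [0.0, 0.001, -1.0]] F [-0.7 -0.4  0.9] gap 24.0 gf 30.0
clock: 44.6
tool_pos: [0.5692, 0.181, 0.1738]
ee_rot: [0.001, 0.666, 0.746, 0.0]
force: [-0.2, -0.6, -1.8]
finger_gap: 0.024
gripper_force: 30.0
t 44.6 p [569.2 181.  173.8] 
 [[-0.114, 0.993, 0.001], [0.993, 0.114, -0.0], [-0.0, 0.001, -1.0]] F [-0.2 -0.6 -1.8] gap 24.0 gf 30.0
shift [-478.3  -67.9   -1.1]
turn [ 0.08  0.02 -0.05] q7 -0.61
```

```bash
M='python3 -m handwheel'
$M '[[[0,0,0],[-20,-2,0],5],[[0,0,0],[-45,-6,0],5],[[0,0,0],[-45,-6,0],5],[[0,0,0],[-45,-6,0],5],[[0,0,0],[-45,-6,0],5],[[0,0,0],[-45,-6,0],5],[[0,0,0],[-45,-6,0],5],[[0,0,0],[-45,-6,0],5],[[0,0,0],[-45,-7,0],5],[[0,0,0],[-45,-7,0],5],[[0,0,0],[-35,-6,0],5],[[0,0,0],[-18,-3,0],5]]' >/dev/null
$M '[[[0,0,0],[0,0,10],5],[[0,0,0],[0,0,8],5],[[0,0,0],[0,0,0],5],[[0,0,0],[0,0,0],5],[[0,0,0],[0,0,0],5],[[0,0,0],[0,0,0],5]]'
python3 - <<'E'
from h import *
show();go(556.2,-302,107,6.6)
E
```

```text
clock: 46.4
tool_pos: [0.5576, -0.3008, 0.1558]
ee_rot: [0.0, 0.665, 0.747, 0.0]
force: [0.2, -0.0, -0.6]
finger_gap: 0.0243
gripper_force: 30.0
t 46.4 p [ 557.6 -300.8  155.8] 
 [[-0.115, 0.993, 0.001], [0.993, 0.115, -0.0], [-0.001, 0.001, -1.0]] F [ 0.2 -0.  -0.6] gap 24.3 gf 30.0
shift [-1.  -1.6 48.8]
turn [0.04 0.03 0.03] q7 0.21
```

```bash
M='python3 -m handwheel'
$M '[[[0,0,0],[-0.7,-1.3,4],5],[[0,0,0],[0,0,5],5],[[0,0,0],[0,0,6],5],[[0,0,0],[0,0,6],5],[[0,0,0],[0,0,8],5],[[0,0,0],[0,0,8],5],[[0,0,0],[0,0,3],5],[[0,0,0],[0,0,0],5],[[0,0,0],[0,0,0],5]]'
python3 - <<'E'
from h import *
show();go(556.2,-302,107,6.6)
E
```

```text
clock: 47.3
tool_pos: [0.5561, -0.3023, 0.1153]
ee_rot: [0.0, 0.665, 0.746, 0.0]
force: [0.6, -0.8, 0.1]
finger_gap: 0.0242
gripper_force: 30.0
t 47.3 p [ 556.1 -302.3  115.3] 
 [[-0.114, 0.993, 0.0], [0.993, 0.114, -0.0], [-0.0, 0.0, -1.0]] F [ 0.6 -0.8  0.1] gap 24.2 gf 30.0
shift [0.3 0.1 8.3]
turn [ 0.02  0.01 -0.03] q7 0.18
```

Seat it, release, and look at the nest and bar.

```bash
M='python3 -m handwheel'
$M '[[[0,0,0],[0,0,5],5],[[0,0,0],[0,0,3],5],[[0,0,0],[0,0,0.5],5],[[0,0,0],[0,0,0],5]]'
$M '[[[0,0,0],[0,0,0],45],[[0,0,0],[0,0,0],45],[[0,0,0],[0,0,0],45],[[0,0,0],[0,0,0],45],[[0,0,0],[0,0,-20],45],[[0,0,0],[0,0,-40],45],[[0,0,0],[-40,0,-40],45],[[0,0,0],[-40,0,-20],45],[[0,0,0],[-40,0,0],45],[[0,0,0],[0,0,0],45],[[0,0,0],[0,0,0],45]]'
python3 - <<'E'
from h import *
show(); snap('wrist','w16');snap('scene','sc16')
r=rim('w16',(556,-302),26,120);print(np.round(r[0],1),r[1])
a=cv2.resize(cv2.imread('pics/w16.png')[0:200,130:430],None,fx=2,fy=2); b=cv2.resize(cv2.imread('pics/sc16.png')[100:250,80:380],None,fx=2,fy=1.33)
cv2.imwrite('pics/crop16.png',np.vstack([a,b])[:600])
E
```

```text
clock: 47.7
tool_pos: [0.5558, -0.3024, 0.1066]
ee_rot: [-0.0, 0.665, 0.746, -0.0]
force: [-0.3, -0.3, -0.8]
finger_gap: 0.0239
gripper_force: 30.0
clock: 48.8
tool_pos: [0.5684, -0.4179, 0.2213]
ee_rot: [-0.001, 0.666, 0.746, 0.0]
force: [0.3, 0.9, -0.3]
finger_gap: 0.0449
gripper_force: 0.0
t 48.8 p [ 568.4 -417.9  221.3] 
 [[-0.112, 0.994, -0.001], [0.994, 0.112, 0.001], [0.001, -0.001, -1.0]] F [ 0.3  0.9 -0.3] gap 44.9 gf 0.0
[ 556.9 -301.7] -63.44713069890301
```

View pics/crop16.png

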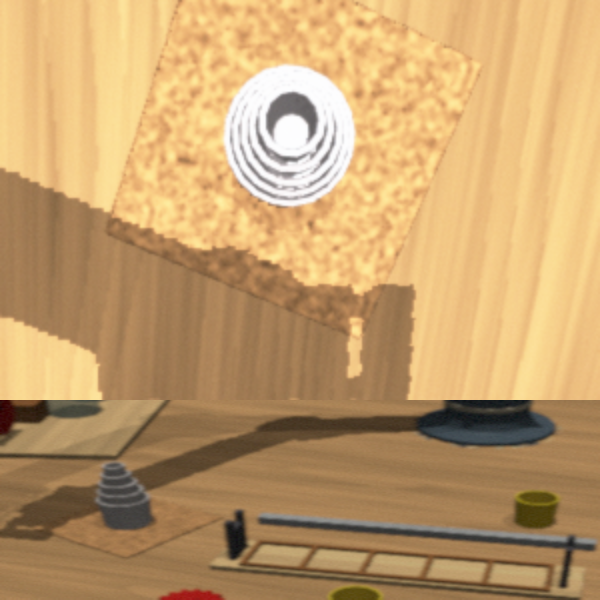

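All five cups are nested concentrically and wholly on the mat, with the nest at crop (290,135). The scene view shows even steps. The bar is on the bench at crop (260,520) to (595,545). Next I measure the bar ends and brackets from two wrist views.

```bash
M='python3 -m handwheel'
$M '[[[0,0,0],[20,0,-30],60],[[0,0,0],[45,-7,-10],60],[[0,0,0],[45,-7,0],60],[[0,0,0],[45,-7,0],60],[[0,0,0],[45,-7,0],60],[[0,0,0],[45,-6,0],60],[[0,0,0],[30,0,0],60],[[0,0,0],[10,0,0],60],[[0,0,0],[0,0,0],60],[[0,0,0],[0,0,0],60],[[0,0,0],[0,0,0],60]]'
python3 -c "
from h import *
snap('wrist','w17')"
$M '[[[0,0,0],[20,0,0],60],[[0,0,0],[45,0,0],60],[[0,0,0],[45,0,0],60],[[0,0,0],[45,0,0],60],[[0,0,0],[45,0,0],60],[[0,0,0],[30,0,0],60],[[0,0,0],[10,0,0],60],[[0,0,0],[0,0,0],60],[[0,0,0],[0,0,0],60],[[0,0,0],[0,0,0],60]]'
python3 - <<'E'
from h import *
show();snap('wrist','w18'); snap('top','t18')
a=cv2.imread('pics/w17.png')[0:290,120:520];b=cv2.imread('pics/w18.png')[0:290,120:520]
cv2.imwrite('pics/crop18.png',np.vstack([a,b]))
E
```

```text
clock: 50.0
tool_pos: [0.5028, -0.1395, 0.2618]
ee_rot: [-0.0, 0.666, 0.746, -0.0]
force: [-1.1, -0.7, -0.1]
finger_gap: 0.0602
gripper_force: 0.0
clock: 51.05
tool_pos: [0.4759, 0.0985, 0.2617]
ee_rot: [0.0, 0.667, 0.745, -0.0]
force: [0.6, 0.7, 1.2]
finger_gap: 0.06
gripper_force: 0.0
t 51.05 p [475.9  98.5 261.7] 
 [[-0.11, 0.994, -0.001], [0.994, 0.11, -0.001], [-0.001, -0.001, -1.0]] F [0.6 0.7 1.2] gap 60.0 gf 0.0
```

View pics/crop18.png

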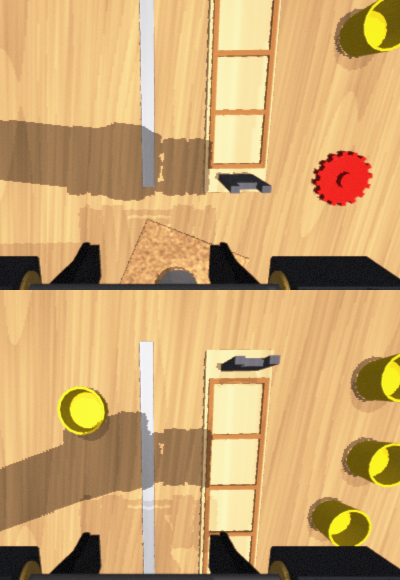

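Top crop (wrist at −y): bar end at (148,187), bracket a at (245,184), lip end at row 166. Bottom crop (wrist at +y): bar end at (146,342), bracket b at (248,360), lip end at row 380. From here I measure numerically, using profiles along the stand and the bar.

```bash
cat >> h.py <<'E'
def prof(f,o,ang,s,w,z,along):
    """mean BGR-based signals along line: o mm, ang deg of y axis tilt; along 'y' or 'x'; w = cross offsets"""
    im=cv2.imread(f'pics/{f}.png').astype(float); a=np.radians(ang); X=np.array([np.cos(a),np.sin(a)]);Y=np.array([-np.sin(a),np.cos(a)])
    A,B=(Y,X) if along=='y' else (X,Y); out=[]
    d=np.load(f'pics/{f}.npz');K,E=d['K'],d['E'];I=np.linalg.inv(E)
    S,W=np.meshgrid(s,w,indexing='ij'); P=np.array(o)+S[...,None]*A+W[...,None]*B
    Q=np.c_[P.reshape(-1,2),np.full(S.size,z),np.full(S.size,1000)]/1000; q=(I@Q.T)[:3]; q=K@np.array([q[0],-q[1],-q[2]]);u=q[0]/q[2];v=q[1]/q[2]
    ok=((u>=0)&(u<560)&(v>=0)&(v<255)).reshape(S.shape).all(1)
    c=np.array([map_coordinates(im[...,k],[v,u],order=1,mode='nearest').reshape(S.shape).mean(1) for k in range(3)])
    return c,ok
E
python3 - <<'E'
from h import *
s=np.arange(-230,231,1.); O=(584.6,49)
for f in('w17','w18','w15'):
    for y in (s,):
        c,ok=prof(f,O,6.6,s,np.arange(-15,16,3),15,'y')
        b=c[0]; k=[s[i] for i in range(3,len(s)-3) if ok[i] and b[i]==b[i-3:i+4].min() and b[i]<np.median(b[ok])-40]
        print(f,'visible',s[ok][[0,-1]],'dark bands',k)
# cross lips
x=np.arange(-60,61,1.)
for f,y0 in(('w17',-132),('w17',-66),('w18',132),('w18',66),('w15',66)):
    c,ok=prof(f,O,6.6,x,np.arange(y0-15,y0+16,3),15,'x'); b=c[0]
    g=[(x[i],round(b[i])) for i in range(3,len(x)-3) if b[i]==b[i-3:i+4].min()]
    print(f,y0,g)
# bar: center guess 473.4,41.6
for f,end in(('w17',-1),('w18',1)):
    c,ok=prof(f,(473.4,41.6),6.6,s,np.arange(-4,5,2),16,'y'); r=c[2]-c[0]  # wood has red>blue
    k=[(s[i],round(r[i+1]-r[i-1])) for i in range(1,len(s)-1) if ok[i] and abs(r[i+1]-r[i-1])>25]
    print('bar',f,k)
    for y0 in (-150,-90,60,100,170):
        c,ok=prof(f,(473.4,41.6),6.6,x[30:91],np.arange(y0-8,y0+9,2),16,'x'); r=c[2]-c[0]
        m=r<r.max()*.5
        if ok.all(): print('  cross',y0,x[30:91][m][[0,-1]] if m.any() else None)
E
```

```text
w17 visible [-230.   19.] dark bands [np.float64(-227.0), np.float64(-217.0), np.float64(-206.0), np.float64(-200.0), np.float64(-181.0), np.float64(-163.0), np.float64(-99.0), np.float64(-36.0)]
w18 visible [-49. 230.] dark bands [np.float64(-31.0), np.float64(35.0), np.float64(100.0), np.float64(165.0), np.float64(178.0), np.float64(200.0), np.float64(211.0), np.float64(222.0)]
w15 visible [-87. 203.] dark bands [np.float64(-30.0), np.float64(-7.0), np.float64(13.0), np.float64(33.0), np.float64(43.0), np.float64(48.0), np.float64(99.0), np.float64(165.0), np.float64(178.0), np.float64(182.0)]
w17 -132 [(np.float64(-48.0), 93), (np.float64(-40.0), 78), (np.float64(-33.0), 61), (np.float64(-14.0), 185), (np.float64(9.0), 166), (np.float64(13.0), 167), (np.float64(32.0), 57), (np.float64(47.0), 125)]
w17 -66 [(np.float64(-53.0), 129), (np.float64(-41.0), 92), (np.float64(-34.0), 73), (np.float64(-18.0), 183), (np.float64(5.0), 168), (np.float64(10.0), 168), (np.float64(19.0), 167), (np.float64(31.0), 57), (np.float64(42.0), 127), (np.float64(51.0), 125)]
w18 132 [(np.float64(-51.0), 
[... 227 characters left out ...]
2.0), 72), (np.float64(-34.0), 45), (np.float64(-20.0), 183), (np.float64(7.0), 176), (np.float64(16.0), 175), (np.float64(30.0), 57), (np.float64(49.0), 114), (np.float64(57.0), 122)]
w15 66 [(np.float64(-56.0), 84), (np.float64(-41.0), 86), (np.float64(-33.0), 65), (np.float64(-17.0), 169), (np.float64(-2.0), 164), (np.float64(8.0), 161), (np.float64(31.0), 67), (np.float64(41.0), 122), (np.float64(51.0), 119)]
bar w17 [(np.float64(-198.0), -42), (np.float64(-197.0), -60), (np.float64(-196.0), -32)]
  cross -150 [-7.  9.]
  cross -90 [-7.  8.]
bar w18 [(np.float64(201.0), 30), (np.float64(202.0), 90), (np.float64(203.0), 78)]
  cross 60 [-7.  8.]
  cross 100 [-7.  8.]
  cross 170 [-8.  8.]
```

```bash
M='python3 -m handwheel'
python3 - <<'E'
from h import *
go(473.6,44.1,60,6.6)
E
```

```text
shift [-54.3  -8.1 201.9]
turn [-0.02  0.02 -0.22] q7 -0.38
```

```bash
M='python3 -m handwheel'
$M '[[[0,0,0],[-20,-4,20],60],[[0,0,0],[-25,-4,40],60],[[0,0,0],[-9,0,45],60],[[0,0,0],[0,0,45],60],[[0,0,0],[0,0,30],60],[[0,0,0],[0,0,20],60],[[0,0,0],[0,0,0],60],[[0,0,0],[0,0,0],60],[[0,0,0],[0,0,0],60]]'
python3 - <<'E'
from h import *
show();go(473.6,44.1,3,6.6)
E
```

```text
clock: 52.05
tool_pos: [0.4747, 0.0462, 0.0633]
ee_rot: [0.001, 0.666, 0.746, 0.001]
force: [-0.3, 0.7, 0.4]
finger_gap: 0.0599
gripper_force: 0.0
t 52.05 p [474.7  46.2  63.3] 
 [[-0.114, 0.994, 0.003], [0.994, 0.114, 0.0], [-0.0, 0.003, -1.0]] F [-0.3  0.7  0.4] gap 59.9 gf 0.0
shift [-1.9 -1.5 60.3]
turn [ 0.15  0.01 -0.08] q7 -0.55
```

```bash
M='python3 -m handwheel'
$M '[[[0,0,0],[-1.9,-1,20],50],[[0,0,0],[0,0,25],50],[[0,0,0],[0,0,9],50],[[0,0,0],[0,0,5],50],[[0,0,0],[0,0,0],50],[[0,0,0],[0,0,0],50]]'
python3 - <<'E'
from h import *
show();go(473.6,44.1,3,6.6)
E
$M '[[[0,0,0],[0,0,0],0],[[0,0,0],[0,0,0],0],[[0,0,0],[0,0,0],0],[[0,0,0],[0,0,0],0],[[0,0,0],[0,0,0],0],[[0,0,0],[0,0,0],0],[[0,0,0],[0,0,0],0],[[0,0,0],[0,0,0],0]]'
```

```text
clock: 52.65
tool_pos: [0.4736, 0.0444, 0.004]
ee_rot: [0.001, 0.665, 0.746, 0.001]
force: [-0.8, 0.4, -0.5]
finger_gap: 0.0501
gripper_force: 0.0
t 52.65 p [473.6  44.4   4. ] 
 [[-0.114, 0.993, 0.002], [0.993, 0.114, 0.0], [-0.0, 0.002, -1.0]] F [-0.8  0.4 -0.5] gap 50.1 gf 0.0
shift [-0.3 -0.   1. ]
turn [ 0.11  0.01 -0.04] q7 -0.65
clock: 53.45
tool_pos: [0.4728, 0.0442, 0.0031]
ee_rot: [0.0, 0.665, 0.746, 0.0]
force: [0.1, -0.4, 0.3]
finger_gap: 0.0158
gripper_force: 30.0
```

```bash
M='python3 -m handwheel'
$M '[[[0,0,0],[0,0,-10],0],[[0,0,0],[0,0,-25],0],[[0,0,0],[0,0,-35],0],[[0,0,0],[0,0,-30],0],[[0,0,0],[0,0,-15],0],[[0,0,0],[0,15,0],0],[[0,0,0],[-2,30,0],0],[[0,0,0],[-3,30,0],0],[[0,0,-0.3],[-2,22,0],0],[[0,0,0],[0,12,0],0],[[0,0,0],[0,0,0],0],[[0,0,0],[0,0,0],0]]' >/dev/null
$M '[[[0,0,0],[0,0,0],0],[[0,0,0],[0,0,0],0]]'
python3 - <<'E'
from h import *
show();go(583.2,49.3,66.5,6.9); snap('scene','sc19')
E
```

```text
clock: 54.85
tool_pos: [0.5808, 0.0496, 0.1181]
ee_rot: [0.0, 0.663, 0.748, -0.0]
force: [-0.2, -0.1, -2.5]
finger_gap: 0.0159
gripper_force: 30.0
t 54.85 p [580.8  49.6 118.1] 
 [[-0.12, 0.993, -0.001], [0.993, 0.12, -0.001], [-0.001, -0.001, -1.0]] F [-0.2 -0.1 -2.5] gap 15.9 gf 30.0
shift [-0.6  2.4 51.6]
turn [-0.04  0.04 -0.01] q7 -0.45
```

```bash
M='python3 -m handwheel'
$M '[[[0,0,0],[-0.5,2,10],0],[[0,0,0],[0,0,12],0],[[0,0,0],[0,0,4],0],[[0,0,0],[0,0,0],0],[[0,0,0],[0,0,0],0],[[0,0,0],[0,0,0],0]]'
python3 - <<'E'
from h import *
show();go(583.2,49.3,66.5,6.9); snap('wrist','w19')
E
```

```text
clock: 55.5
tool_pos: [0.5842, 0.0497, 0.0923]
ee_rot: [0.0, 0.663, 0.748, 0.0]
force: [0.5, 0.3, -2.0]
finger_gap: 0.0157
gripper_force: 30.0
t 55.5 p [584.2  49.7  92.3] 
 [[-0.12, 0.993, 0.001], [0.993, 0.12, 0.0], [0.0, 0.001, -1.0]] F [ 0.5  0.3 -2. ] gap 15.7 gf 30.0
shift [-0.3 -1.  25.8]
turn [ 0.04 -0.   -0.03] q7 -0.48
```

Lower slowly into the slots and watch the force.

```bash
M='python3 -m handwheel'
$M '[[[0,0,0],[0,-0.8,4],0],[[0,0,0],[0,0,4],0],[[0,0,0],[0,0,4],0],[[0,0,0],[0,0,0],0],[[0,0,0],[0,0,0],0]]'
$M '[[[0,0,0],[0,0,4],0],[[0,0,0],[0,0,4],0],[[0,0,0],[0,0,3],0],[[0,0,0],[0,0,0],0],[[0,0,0],[0,0,0],0]]'
python3 - <<'E'
from h import *
show();go(583.2,49.3,66.5,6.9)
E
```

```text
clock: 56.05
tool_pos: [0.583, 0.0494, 0.0799]
ee_rot: [-0.0, 0.663, 0.748, -0.0]
force: [-0.2, -0.5, -2.8]
finger_gap: 0.0157
gripper_force: 30.0
clock: 56.55
tool_pos: [0.5831, 0.0494, 0.069]
ee_rot: [-0.0, 0.664, 0.748, -0.0]
force: [-0.7, 0.4, -2.6]
finger_gap: 0.0158
gripper_force: 30.0
t 56.55 p [583.1  49.4  69. ] 
 [[-0.119, 0.993, -0.0], [0.993, 0.119, 0.0], [0.0, -0.0, -1.0]] F [-0.7  0.4 -2.6] gap 15.8 gf 30.0
shift [-0.1  0.1  2.5]
turn [-0.   -0.   -0.04] q7 -0.5
```

```bash
M='python3 -m handwheel'
$M '[[[0,0,0],[0,0,1.5],0],[[0,0,0],[0,0,0.5],0],[[0,0,0],[0,0,0],0],[[0,0,0],[0,0,0],0]]'
$M '[[[0,0,0],[0,0,0],50],[[0,0,0],[0,0,0],50],[[0,0,0],[0,0,0],50],[[0,0,0],[0,0,0],50],[[0,0,0],[0,0,0],50],[[0,0,0],[0,0,-20],50],[[0,0,0],[0,0,-40],50],[[0,0,0],[0,0,-50],50],[[0,0,0],[0,0,-50],50],[[0,0,0],[0,0,-30],50],[[0,0,0],[0,0,0],50],[[0,0,0],[0,0,0],50]]'
python3 -c "
from h import *
show();snap('wrist','w20')"
$M '[[[0,0,0],[-20,0,0],50],[[0,0,0],[-45,0,0],50],[[0,0,0],[-45,0,0],50],[[0,0,0],[-45,0,0],50],[[0,0,0],[-45,0,0],50],[[0,0,0],[-40,0,0],50],[[0,0,0],[-10,0,0],50],[[0,0,0],[0,0,0],50],[[0,0,0],[0,0,0],50]]'
python3 - <<'E'
from h import *
show(); snap('wrist','w21')
s=np.arange(-230,231,1.); x=np.arange(-30,31,1.)
O=(583.2,49.3)
for f in('w20','w21'):
    c,ok=prof(f,O,6.9,s,np.arange(-4,5,2),80,'y'); r=c[2]-c[0]
    print('bar',f,s[ok][[0,-1]],[(s[i],round(r[i+1]-r[i-1])) for i in range(1,len(s)-1) if ok[i] and abs(s[i])>150 and abs(r[i+1]-r[i-1])>25])
    for y0 in range(-190,191,20):
        c,ok=prof(f,O,6.9,x,np.arange(y0-6,y0+7,2),80,'x'); r=c[2]-c[0]; m=r<r.max()*.4
        if ok.all() and m.any(): print('  ',y0,x[m][[0,-1]])
E
```

```text
clock: 56.95
tool_pos: [0.5832, 0.0494, 0.0672]
ee_rot: [0.0, 0.664, 0.748, 0.0]
force: [0.1, 0.5, -1.6]
finger_gap: 0.0154
gripper_force: 30.0
clock: 58.15
tool_pos: [0.583, 0.0492, 0.2574]
ee_rot: [0.001, 0.664, 0.748, 0.0]
force: [-0.4, -0.2, -0.4]
finger_gap: 0.05
gripper_force: 0.0
t 58.15 p [583.   49.2 257.4] 
 [[-0.119, 0.993, 0.001], [0.993, 0.119, -0.001], [-0.001, 0.001, -1.0]] F [-0.4 -0.2 -0.4] gap 50.0 gf 0.0
clock: 59.1
tool_pos: [0.6125, -0.1968, 0.2559]
ee_rot: [-0.001, 0.663, 0.749, 0.0]
force: [-0.6, -0.2, 0.1]
finger_gap: 0.05
gripper_force: 0.0
t 59.1 p [ 612.5 -196.8  255.9] 
 [[-0.122, 0.993, -0.002], [0.993, 0.122, 0.002], [0.002, -0.002, -1.0]] F [-0.6 -0.2  0.1] gap 50.0 gf 0.0
bar w20 [-79. 177.] []
   -70 [-8.  8.]
   -50 [-8.  8.]
   -30 [-8.  8.]
   -10 [-7.  8.]
   10 [-7.  8.]
   30 [-7.  8.]
   50 [-7.  8.]
   70 [-8.  8.]
   90 [-8.  8.]
   110 [-8.  8.]
   130 [-8.  8.]
   150 [-8.  8.]
   170 [-18.  21.]
bar w21 [-230.  -71.] [(np.float64(-201.0), -31), (np.float64(-200.0), -50), (np.float64(-199.0), -29)]
   -190 [-7.  8.]
   -170 [-7.  8.]
   -150 [-8.  8.]
   -130 [-8.  8.]
   -110 [-8.  8.]
   -90 [-8.  8.]
```

The bar sits level and centred: end at −200 mm, constant 16 mm width at z=80. A last numeric check that the nest and bystanders haven't moved, then I hand in.

Run:
```python
from h import *
snap('scene','sc22'); snap('top','t22')
D=lambda a,b,r0,r1,c0,c1:round(float(np.abs(cv2.GaussianBlur(cv2.imread(f'pics/{a}.png'),(5,5),0).astype(int)-cv2.GaussianBlur(cv2.imread(f'pics/{b}.png'),(5,5),0))[r0:r1,c0:c1].mean()),1)
print('nest',D('sc16','sc22',125,170,120,165),'gear',D('sc0','sc22',240,268,155,195),'jar',D('sc0','sc22',230,282,410,452),'cyl',D('sc0','sc22',185,232,436,456),'bar vs start',D('sc0','sc22',180,245,185,380))
r=rim('sc22',(556,-302),26,120,6);r2=rim('sc16',(556,-302),26,120,6);print(r,r2)
```

```text
nest 16.0 gear 2.3 jar 2.7 cyl 2.5 bar vs start 14.2
(array([ 553.94650468, -303.11486018]), np.float64(-6.801618000255353)) (array([ 554.04801569, -303.30685605]), np.float64(-10.016356595785993))
```

```bash
M='python3 -m handwheel'
$M '[[[0,0,0],[-20,-4,0],50],[[0,0,0],[-45,-12,0],50],[[0,0,0],[-45,-12,0],50],[[0,0,0],[-45,-12,0],50],[[0,0,0],[-45,-12,0],50],[[0,0,0],[-20,-8,0],50],[[0,0,0],[0,0,0],50],[[0,0,0],[0,0,0],50],[[0,0,0],[0,0,0],50]]'
python3 - <<'E'
from h import *
snap('wrist','w23'); snap('scene','sc23')
for f in('w16','w23'):
    print(f,[np.round(rim(f,(556,-302),n,z,5)[0],1).tolist() for n,z in((26,120),(62,56))])
a=cv2.imread('pics/sc16.png').astype(int);b=cv2.imread('pics/sc23.png');d=np.abs(a-b)
print('nest',d[125:170,120:165].mean(),d[240:268,155:195].mean())
E
```

```text
clock: 60.15
tool_pos: [0.581, -0.4211, 0.2576]
ee_rot: [-0.0, 0.662, 0.75, 0.001]
force: [-0.4, 0.7, -0.1]
finger_gap: 0.0498
gripper_force: 0.0
w16 [[556.9, -301.7], [555.6, -301.3]]
w23 [[556.8, -301.7], [555.6, -301.2]]
nest 3.788477366255144 3.5529761904761905
```

The nest is unchanged; the earlier difference was only the arm's shadow.

```bash
python3 -c "
from cell import bot
print(bot.close_job())"
```

```text
the job is handed in; nothing more can be done
None
```

The job is handed in at about 60 s on the robot's clock: all five cups are nested upright in size order on the mat, the bar is back level and centred in both brackets, and the jar, gear and air cylinder are where they were.

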